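# Check-weigh the jar from the back of the stock tray

### The job

Fetch the low jar that is hemmed in at the back of the white stock tray by three tall bottles, and stand it in the middle of the bench scale's pan for a check weighing. First stand all three tall bottles on the black mat to make room; once the jar is on the scale, put each bottle back upright on the very spot in the tray where it stood. Set things down rather than dropping them, tip nothing over, and leave the dropper bottle and the small tin in the tray where they are.

Things in the scene. Friction and masses are not known exactly. Their poses are not given: they have to be found in the camera images.
- jar: Low round jar of amber glass with a black lid, the thing to be fetched: lid 56 mm across (widest part, from 26 to 44 mm up), 44 mm high in all, body 52 to 53 mm across, about 0.12 kg. Stands at the back (far side) of the tray. Origin: centre of its underside; z up.
- round_bottle: Tall amber bottle of round section, 54 mm across up to 98 mm, then a shoulder that narrows to the neck at 118 mm; black round cap 30 mm across from 126 to 160 mm up (its top). About 0.2 kg. To be lifted by the cap. Origin: centre of its underside; z up, on the bottle's axis.
- square_bottle: Tall amber bottle of square section, 50 x 50 mm up to 104 mm, shoulder up to 114 mm; black round cap 30 mm across from 120 to 152 mm up (its top). About 0.2 kg. To be lifted by the cap. Origin: centre of its underside; z up, on the bottle's axis; x and y along its sides.
- flat_bottle: Tall amber bottle of oblong section (flask), 40 mm (its x) by 62 mm (its y) up to 112 mm, shoulder up to 124 mm; black round cap 30 mm across from 132 to 166 mm up (its top). About 0.19 kg. To be lifted by the cap. Origin: centre of its underside; z up, on the bottle's axis.
- dropper: Small amber dropper bottle, 32 mm across, 86 mm high with its rubber bulb, standing in a front corner of the tray. To be left alone. Origin: centre of its underside.
- tin: Small flat round steel tin, 48 mm across, 19 mm high, lying in the other front corner of the tray. To be left alone. Origin: centre of its underside.
- stock_tray: White plastic tray fixed to the bench, 200 (x) by 290 mm (y), rim 18 mm high, 4 mm thick, floor 4 mm thick. Origin: centre of its underside; x points to its back, away from the robot. The jar stands 40 mm behind the middle, a tall bottle 66 mm to its left (+y), right and 62 mm in front of it; which is where changes, each squared to the tray within 5 degrees (the oblong one's long side along y).
- mat: Black rubber bench mat fixed to the bench, 210 x 210 mm, 4 mm thick, with a thin grey border line, to the left or to the right of the tray: the side area for the bottles. Origin: centre of its underside; z up, x and y along its sides.
- scale_pan (a point): Middle of the top face of the bench scale's steel pan, 50 mm above the bench; the pan is 155 mm (x) by 170 mm (y), flat and rigid, fixed. The scale stands on the other side of the tray from the mat, its low display panel towards the robot (its -x).
Things that resemble listed ones, but are neither listed nor needed, are in the scene too. What is shaped like the square_bottle but red or yellow is not meant.

How it is judged:
On the way, in this order (a step that is already met when the one before it is completed fails the run):
1. all three tall bottles stand upright on the mat, let go, the jar still in its place in the tray (linear speed of each of round_bottle, square_bottle, flat_bottle below 0.03 m/s and angle between each of round_bottle, square_bottle, flat_bottle's own z axis and vertical below 0.12 rad and contact force between the fingers and round_bottle below 0.3 N and x of round_bottle in the frame of mat between -0.095 and 0.095 m and y of round_bottle in the frame of mat between -0.095 and 0.095 m and z of each of round_bottle, square_bottle, flat_bottle in the frame of mat below 0.012 m and contact force between the fingers and square_bottle below 0.3 N and x of square_bottle in the frame of mat between -0.095 and 0.095 m and y of square_bottle in the frame of mat between -0.095 and 0.095 m and contact force between the fingers and flat_bottle below 0.3 N and x of flat_bottle in the frame of mat between -0.095 and 0.095 m and y of flat_bottle in the frame of mat between -0.095 and 0.095 m and distance of jar from where it was at the start of the episode below 0.02 m), for 0.2 s.
2. the jar stands in the middle of the scale's pan, let go, while the three bottles still stand on the mat (linear speed of each of jar, round_bottle, square_bottle, flat_bottle below 0.03 m/s and angle between each of jar, round_bottle, square_bottle, flat_bottle's own z axis and vertical below 0.12 rad and contact force between the fingers and jar below 0.3 N and horizontal distance between jar and scale_pan below 0.015 m and z of jar in the frame of scale_pan between -0.005 and 0.005 m and contact force between the fingers and round_bottle below 0.3 N and x of round_bottle in the frame of mat between -0.095 and 0.095 m and y of round_bottle in the frame of mat between -0.095 and 0.095 m and z of each of round_bottle, square_bottle, flat_bottle in the frame of mat below 0.012 m and contact force between the fingers and square_bottle below 0.3 N and x of square_bottle in the frame of mat between -0.095 and 0.095 m and y of square_bottle in the frame of mat between -0.095 and 0.095 m and contact force between the fingers and flat_bottle below 0.3 N and x of flat_bottle in the frame of mat between -0.095 and 0.095 m and y of flat_bottle in the frame of mat between -0.095 and 0.095 m), for 0.2 s.
At the end, for the whole second after the job is handed in: The jar stands upright at rest on the scale's pan within 15 mm of its middle; each of the three tall bottles stands upright at rest within 12 mm of where it stood at the start; the dropper bottle and the tin are within 15 mm of where they were; all is let go (linear speed of each of jar, round_bottle, square_bottle, flat_bottle below 0.03 m/s and angle between each of jar, round_bottle, square_bottle, flat_bottle's own z axis and vertical below 0.12 rad and contact force between the fingers and jar below 0.3 N and horizontal distance between jar and scale_pan below 0.015 m and z of jar in the frame of scale_pan between -0.005 and 0.005 m and distance of each of round_bottle, square_bottle, flat_bottle from where it was at the start of the episode below 0.012 m and contact force between the fingers and round_bottle below 0.3 N and contact force between the fingers and square_bottle below 0.3 N and contact force between the fingers and flat_bottle below 0.3 N and distance of each of dropper, tin from where it was at the start of the episode below 0.015 m); the robot touches nothing.
It fails at once if the dropper bottle or the tin is pushed more than 15 mm from its place or tipped over (distance of any of dropper, tin from where it was at the start of the episode above 0.015 m or angle between dropper's own z axis and vertical above 0.5 rad).
It fails at once if a tall bottle or the jar is tipped over (more than 35 degrees) (angle between any of round_bottle, square_bottle, flat_bottle, jar's own z axis and vertical above 0.61 rad).
It fails at once if a tall bottle or the jar is dropped (falls freely at more than 0.7 m/s, about 25 mm) ((linear speed of round_bottle above 0.7 m/s and contact force between the fingers and round_bottle below 0.05 N) or (linear speed of square_bottle above 0.7 m/s and contact force between the fingers and square_bottle below 0.05 N) or (linear speed of flat_bottle above 0.7 m/s and contact force between the fingers and flat_bottle below 0.05 N) or (linear speed of jar above 0.7 m/s and contact force between the fingers and jar below 0.05 N)).
It also fails if it takes over 144 s, if anything falls off the work surface, if the arm or the gripper's body presses on something with over 40 N, if the wrist force passes 120 N, or if a joint passes its speed limit or range.

### The arm

A 6-joint arm with a two-finger parallel gripper is mounted at the origin on the work surface. World frame = base frame: x ahead of the robot, y to its left, z up, the work surface at z = 0. Lengths are in m, angles in rad, forces in N, time in s.
With the tool pointing down it reaches from about 0.4 to 0.825 m from the base axis. Payload 7 kg.
Tool frame: the origin (TCP) lies midway between the tips of the shut fingers; the grasp point (between the pads) lies hold_point_z behind it (hold_point_z is the distance from the TCP to the grasp point, in m); z points along the fingers, y is the line along which they close (so a half turn about z gives the same grasp; the last joint's range is limited). The gripper opens to 88 mm and grips with 3 to 60 N. Pads are 19 mm wide; open, the fingers measure 130 mm over their backs; the gripper's body (78 mm by 193 mm) begins 47 mm behind the grasp point.
Start: joints at [1.628, 0.359, 0.012, 0, -1.224, -0.288], TCP at [0.154, 0.657, 0.227] pointing down, gripper open.
Joint ranges: [-3.07, 3.07], [-1.43, 2.12], [-1.02, 1.25], [-3.03, 1.67], [-3.05, -0], [-3.03, 3.03]. Speed limits (rad/s): [2.39, 2.39, 3.01, 3.14, 3.14, 3.14].

### API

Orientations are given as [roll, pitch, yaw] about the fixed x, y, z axes, in that order (R = Rz(yaw) Ry(pitch) Rx(roll)).
In Python, from station import * gives the robot as it stands.
- The arm moves only by the tool apply_moves, never from a script. Its argument "steps" is a list of rows, each an object with "translation": the shift along the world's x, y, z scaled (see below), a list of three; "rotation": the turn, a rotation vector about the world's x, y, z scaled (see below), a list of three. A call has exactly 10 rows; each row is the pose to reach, as a shift and turn from the pose commanded when the call began; what a row does not reach only later rows make up. The controller multiplies each number of a shift by 250 mm and each number of a turn by 30 degrees. A row lasts 1/12 s, in which the tool goes at most 41.7 mm and 7.16 degrees, less where a joint would pass 70% of its speed; a pose out of reach is approached as far as the arm can. A call with a number of a shift or a turn outside -1 to 1 is refused whole. A call with a gripper value outside its range is refused whole. "jaw" is the closure, from -1 (fully open) to 1 (shut), so that 0 is half open, set as the call begins (left out, the last holds). The fingers move at their own pace and stop on an object; "newtons" is the grip in N (left out, the last holds). Time passes only in rows, so rows that repeat a pose let the fingers close, or fill a call up. It gives the time, the measured TCP pose, the force, the opening and the grip force at its end, in the units of the state.
- get_state(): the state, without advancing time (a new reading comes with each control period).
- grab_frame(name): name is "scene" or "top"; returns the picture (480x640x3 uint8, blue, green, red); there is no depth.
- camera_model(name): a dict with "fx", "fy", "cx", "cy" (pixels), "k1" (the pictures are not rectified: a ray, as slopes to the right and down, at radius r is drawn at 1 + k1 r^2 times it, then the intrinsics apply), "xyz" and "rotation" of the camera in the world. Camera axes: x right, y down, z forward; pixel columns grow to the right and rows downward; lengths in m; the calibration is good to about 2 mm. A picture is of the moment at which its call begins. camera_model takes no time and is no camera call.
- job_done(): hands the job in; it is judged then, once.
The state is a dict: "t": time; "q": joint angles; "qd": joint speeds; "joint_efforts": joint torques, N m; "eef_pos": TCP position; "ee_rot": TCP orientation; "force": force on the tool from outside, world axes, zero at the start; "moment": the same for the moment, N m; "width": finger opening in m; "gripper_force": force on a finger pad.
Only numpy, scipy, OpenCV 4.12 (cv2) and the standard library are available. Lean on these libraries where they do the work, as an engineer would, in place of code of your own. Each camera call takes 0.05 s, during which the arm holds its last target. There are 200 camera calls.

## Working session

There is one attempt and no reset: what is moved stays moved. The work goes in short steps, Python scripts to look and compute and a tool call to move; the robot and the scene stay as the last step left them, time stands still between calls to the robot, and variables do not carry over. Pictures are saved under pics/ and viewed, at most 14 in all, crops included, and the job is handed in when it is done.

Besides the shell and the picture viewer there is one more tool, called after "Emit:" by a JSON object that holds its "api" and its "payload". apply_moves: Moves the arm, as the interface text tells. Shifts and turns lie within -1 to 1; 1 stands for 250 mm of shift or 30 degrees of turn. Its arguments: {"type":"object","properties":{"steps":{"type":"array"},"jaw":{"type":"number"},"newtons":{"type":"number"}},"required":["steps"]}

```bash
mkdir -p pics; ls; cat > h.py <<'E'
from station import *
import numpy as np, cv2
def px2w(name,u,v,z):
    m=camera_model(name);K=np.array([[m['fx'],0,m['cx']],[0,m['fy'],m['cy']],[0,0,1]])
    p=np.array([(u-m['cx'])/m['fx'],(v-m['cy'])/m['fy']]);q=p.copy()
    for _ in range(20): q=p/(1+m['k1']*(q@q))
    R=np.array(m['rotation']);o=np.array(m['xyz'])
    if R.shape!=(3,3):
        from scipy.spatial.transform import Rotation as Q;R=Q.from_euler('xyz',R).as_matrix()
    d=R@np.array([q[0],q[1],1]);return o+d*(z-o[2])/d[2]
def w2px(name,P):
    m=camera_model(name);R=np.array(m['rotation'])
    if R.shape!=(3,3):
        from scipy.spatial.transform import Rotation as Q;R=Q.from_euler('xyz',R).as_matrix()
    c=R.T@(np.array(P)-np.array(m['xyz']));q=c[:2]/c[2];q=q*(1+m['k1']*(q@q))
    return np.array([m['fx']*q[0]+m['cx'],m['fy']*q[1]+m['cy']])
E
python3 - <<'E'
from h import *
for n in('top','scene'):
    print(n,camera_model(n)); cv2.imwrite(f'pics/{n}0.png',grab_frame(n))
print(get_state())
E
```

```text
pics
top {'fx': 624.8228913324234, 'fy': 624.8228913324234, 'cx': 314.9107259601928, 'cy': 233.62954358844254, 'k1': -0.14116612031482234, 'xyz': array([0.29763767, 0.00997033, 1.52145448]), 'rotation': array([-2.91655357e+00,  1.20256837e-03, -1.56555854e+00])}
scene {'fx': 470.58399840754635, 'fy': 470.58399840754635, 'cx': 310.3056684195619, 'cy': 227.16372382522033, 'k1': 0.009417903849922167, 'xyz': array([ 1.33721419, -0.3370557 ,  0.57632187]), 'rotation': array([-2.14616749, -0.01624617,  1.12484329])}
{'t': 0.1, 'q': array([ 1.62811381e+00,  3.59309628e-01,  1.11791424e-02, -3.06915008e-04,
       -1.22408083e+00, -2.88087894e-01]), 'qd': array([ 0.00074563, -0.00108977,  0.00109827,  0.00019067, -0.00048898,
        0.00209978]), 'joint_efforts': array([-9.85500301e-04, -5.84164739e+01,  2.93755335e+01,  7.01549470e+00,
        1.01905144e-02, -5.37869209e-05]), 'eef_pos': array([0.15432491, 0.65669314, 0.22573278]), 'ee_rot': array([ 3.14015400e+00, -1.25414837e-04, -2.30874814e-01]), 'force': array([-0.12928111, -0.14289978, -0.47171019]), 'moment': array([-0.01687125,  0.04248595, -0.02356117]), 'gripper_force': 0.0, 'width': 0.0876286706428626}
```

View pics/top0.png

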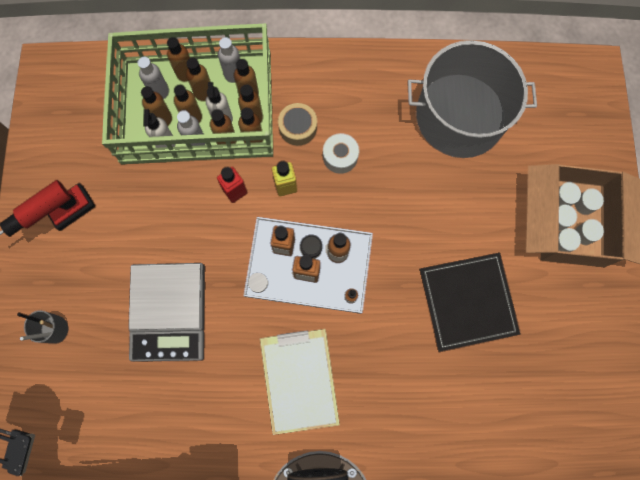

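View pics/scene0.png

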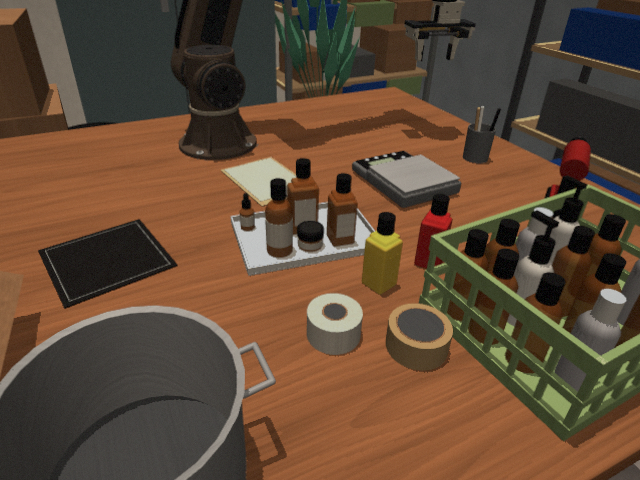

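```bash
python3 -c "
import station
print([ (k,v) for k,v in vars(station).items() if not k.startswith('__') and isinstance(v,(int,float,dict,str))], dir(station))"
```

```text
[('hold_point_z', 0.0188)] ['Unreachable', '__builtins__', '__cached__', '__doc__', '__file__', '__loader__', '__name__', '__package__', '__spec__', 'camera_model', 'get_state', 'grab_frame', 'hold_point_z', 'job_done']
```

The top view shows the tray at about (308,265). The square bottle is on the left (282,235), the round one on the right (339,243), the flat one in front (306,266), and the jar is at (311,246). The mat is at (470,302) and the scale pan at (166,297). Red and yellow decoys stand behind the tray.

```bash
python3 - <<'E'
from h import *
im=cv2.imread('pics/top0.png')
c=im[205:325,235:385]; cv2.imwrite('pics/tray0.png',cv2.resize(c,None,fx=5,fy=5,interpolation=cv2.INTER_CUBIC)[:600,:750])
# tray by colour, mat by darkness, pan
def rect(mask,z,name):
    cs,_=cv2.findContours(mask.astype(np.uint8),cv2.RETR_EXTERNAL,cv2.CHAIN_APPROX_NONE)
    k=max(cs,key=cv2.contourArea); h=cv2.convexHull(k)[:,0].astype(float)
    W=np.array([px2w('top',u,v,z)[:2] for u,v in h])
    r=cv2.minAreaRect((W*1000).astype(np.float32)); print(name,[np.round(a,1) for a in r])
m=np.zeros(im.shape[:2],bool)
def roi(a,b,c,d):
    q=m.copy();q[b:d,a:c]=True;return q
hsv=cv2.cvtColor(im,cv2.COLOR_BGR2HSV);S=hsv[...,1].astype(int);V=hsv[...,2]
rect((S<60)&(V>120)&roi(235,205,385,325),0.018,'tray')
rect((V<75)&roi(410,240,530,360),0.004,'mat')
rect((S<60)&(V>100)&roi(120,255,212,328),0.05,'pan')
for n,z in (('tray',.018),):
    pass
E
```

```text
tray [array([565.6,  29.4]), array([291. , 201.9]), np.float64(82.1)]
mat [array([ 476.9, -366.8]), array([206.8, 207.7]), np.float64(11.4)]
pan [array([482. , 370.1]), array([154.2, 174.5]), np.float64(1.8)]
```

View pics/tray0.png

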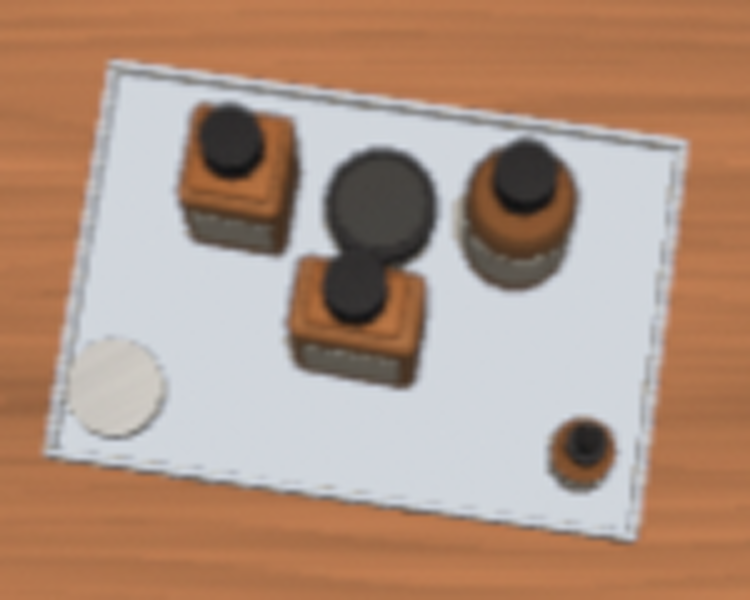

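```bash
python3 - <<'E'
from h import *
im=cv2.imread('pics/top0.png');V=im.max(2)
c=np.array([.5656,.0294]);t=np.radians(-7.9);X=np.array([np.cos(t),np.sin(t)]);Y=np.array([-X[1],X[0]])
j=c+.04*X
pred={'square':(j+.066*Y,.120,.152,.015),'round':(j-.066*Y,.126,.160,.015),'flat':(j-.062*X,.132,.166,.015),'jar':(j,.026,.044,.028)}
# fit: render cap silhouette (hull of top and bottom circle), match to dark mask centroid
for n,(p,z0,z1,r) in pred.items():
    a=np.linspace(0,6.3,60)
    def hull(p): return cv2.convexHull(np.array([w2px('top',[p[0]+r*np.cos(b),p[1]+r*np.sin(b),z+.004]) for z in(z0,z1) for b in a],np.float32))
    x,y,w,h=cv2.boundingRect(hull(p)); q=6
    mask=np.zeros_like(V);mask[y-q:y+h+q,x-q:x+w+q]=(V[y-q:y+h+q,x-q:x+w+q]<85)
    best=None
    for dx in np.arange(-.012,.0121,.001):
        for dy in np.arange(-.012,.0121,.001):
            R=np.zeros_like(V,np.uint8)
            cv2.fillConvexPoly(R,(hull(p+[dx,dy])*16).round().astype(np.int32),1,shift=4)
            s=(R&mask).sum()/(R|mask).sum()
            if best is None or s>best[0]: best=(s,dx,dy)
    print(n,p.round(4),np.round(best,3),(p+best[1:]).round(4))
E
```

```text
Traceback (most recent call last):
  File "h.py", line 12, in w2px
    m=camera_model(name);R=np.array(m['rotation'])
ValueError: time passes only in moves, steps and waits
```

```bash
sed -i 's/^import numpy as np, cv2/import numpy as np, cv2, functools\n_cm=camera_model\n@functools.lru_cache\ndef camera_model(n): return _cm(n)/' h.py
cat > fit.py <<'E'
from h import *
A=np.linspace(0,6.3,60)
H={'square':(.120,.152,.015),'round':(.126,.160,.015),'flat':(.132,.166,.015),'jar':(.026,.044,.028)}
def fit(V,n,p,zb=.004,thr=85,rng=.012,q=6,cam='top'):
    """best xy of a dark cap: its silhouette against the dark mask"""
    z0,z1,r=H[n]
    def hull(p): return cv2.convexHull(np.array([w2px(cam,[p[0]+r*np.cos(b),p[1]+r*np.sin(b),z+zb]) for z in(z0,z1) for b in A],np.float32))
    x,y,w,h=cv2.boundingRect(hull(p)); mask=np.zeros_like(V);s_=np.s_[y-q:y+h+q,x-q:x+w+q];mask[s_]=V[s_]<thr
    best=(-1,)
    for dx in np.arange(-rng,rng+1e-4,.001):
        for dy in np.arange(-rng,rng+1e-4,.001):
            R=np.zeros_like(V,np.uint8)
            cv2.fillConvexPoly(R,(hull(p+np.array([dx,dy]))*16).round().astype(np.int32),1,shift=4)
            s=(R&mask).sum()/(R|mask).sum()
            if s>best[0]: best=(s,dx,dy)
    return best
E
python3 - <<'E'
from fit import *
V=cv2.imread('pics/top0.png').max(2)
c=np.array([.5656,.0294]);t=np.radians(-7.9);X=np.array([np.cos(t),np.sin(t)]);Y=np.array([-X[1],X[0]])
j=c+.04*X
for n,p in {'square':j+.066*Y,'round':j-.066*Y,'flat':j-.062*X,'jar':j}.items():
    b=fit(V,n,p); print(n,p.round(4),np.round(b,3),(p+b[1:]).round(4))
E
```

```text
square [0.6143 0.0893] [0.685 0.    0.002] [0.6143 0.0913]
round [ 0.5961 -0.0415] [0.721 0.003 0.001] [ 0.5991 -0.0405]
flat [0.5438 0.0324] [ 0.535  0.011 -0.003] [0.5548 0.0294]
jar [0.6052 0.0239] [ 0.737 -0.003  0.002] [0.6022 0.0259]
```

Emit:
{"api": "apply_moves", "payload": {"jaw": -1, "newtons": 25, "steps": [{"translation":[0.03,-0.05,0],"rotation":[0,0,0.02]},{"translation":[0.08,-0.12,0],"rotation":[0,0,0.04]},{"translation":[0.14,-0.22,0],"rotation":[0,0,0.06]},{"translation":[0.2,-0.32,0],"rotation":[0,0,0.08]},{"translation":[0.26,-0.42,0],"rotation":[0,0,0.1]},{"translation":[0.32,-0.52,0],"rotation":[0,0,0.12]},{"translation":[0.38,-0.6,0],"rotation":[0,0,0.14]},{"translation":[0.44,-0.7,0],"rotation":[0,0,0.16]},{"translation":[0.5,-0.8,0],"rotation":[0,0,0.178]},{"translation":[0.56,-0.9,0],"rotation":[0,0,0.178]}]}}

```text
t: 0.93
eef_pos: [0.2949, 0.4301, 0.2264]
ee_rot: [3.141, 0.0, -0.137]
force: [0.3, -1.0, -0.4]
width: 0.0876
gripper_force: 0.0
```

Emit:
{"api": "apply_moves", "payload": {"steps": [{"translation":[0.06,-0.1,0],"rotation":[0,0,0]},{"translation":[0.12,-0.2,0],"rotation":[0,0,0]},{"translation":[0.18,-0.3,0],"rotation":[0,0,0]},{"translation":[0.24,-0.4,0],"rotation":[0,0,0]},{"translation":[0.3,-0.5,0],"rotation":[0,0,0]},{"translation":[0.36,-0.58,0],"rotation":[0,0,0]},{"translation":[0.42,-0.66,0],"rotation":[0,0,0]},{"translation":[0.48,-0.74,0],"rotation":[0,0,0]},{"translation":[0.54,-0.82,0],"rotation":[0,0,0]},{"translation":[0.6,-0.9,0],"rotation":[0,0,0]}]}}

```text
t: 1.77
eef_pos: [0.4446, 0.2053, 0.2265]
ee_rot: [-3.142, 0.0, -0.137]
force: [-0.1, 0.1, -0.0]
width: 0.0879
gripper_force: 0.0
```

Emit:
{"api": "apply_moves", "payload": {"steps": [{"translation":[0.06,-0.1,0],"rotation":[0,0,0]},{"translation":[0.12,-0.2,0],"rotation":[0,0,0]},{"translation":[0.18,-0.3,0],"rotation":[0,0,0]},{"translation":[0.24,-0.4,0],"rotation":[0,0,0]},{"translation":[0.3,-0.5,0],"rotation":[0,0,0]},{"translation":[0.35,-0.58,0],"rotation":[0,0,0]},{"translation":[0.39,-0.65,0],"rotation":[0,0,0]},{"translation":[0.4,-0.69,0],"rotation":[0,0,0]},{"translation":[0.4,-0.696,0],"rotation":[0,0,0]},{"translation":[0.4,-0.696,0],"rotation":[0,0,0]}]}}

```text
t: 2.6
eef_pos: [0.5438, 0.0324, 0.2263]
ee_rot: [3.141, 0.001, -0.139]
force: [-0.8, -0.6, 0.2]
width: 0.0877
gripper_force: 0.0
```

```bash
python3 - <<'E'
from fit import *
im=cv2.imread('pics/scene0.png');V=im.max(2)
for n,p in {'square':(.6143,.0903),'round':(.597,-.041),'flat':(.544,.0325)}.items():
    b=fit(V,n,np.array(p),cam='scene',thr=60,q=5); print(n,np.round(b,3),np.round(p+np.array(b[1:]),4))
cv2.imwrite('pics/s1.png',grab_frame('scene')[60:300,160:420].repeat(2,0).repeat(2,1))
E
```

```text
square [ 0.764 -0.003  0.001] [0.6113 0.0913]
round [ 0.785  0.005 -0.004] [ 0.602 -0.045]
flat [ 0.839 -0.003  0.   ] [0.541  0.0325]
```

View pics/s1.png

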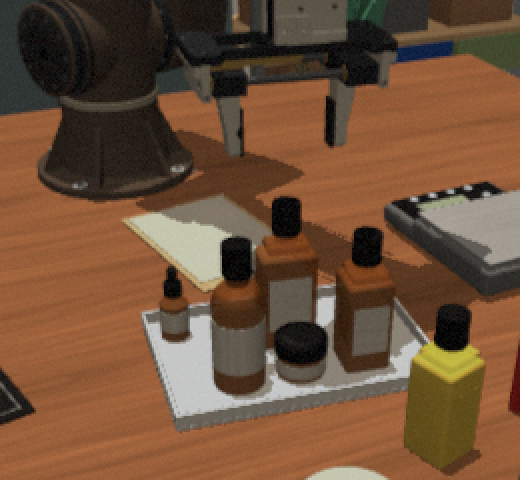

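The gripper hangs straight above the flat bottle, with its fingers at (232,150) and (340,140) either side of the cap at (286,215). All the estimates agree within 4 mm, so I'm going down.

Emit:
{"api": "apply_moves", "payload": {"steps": [{"translation":[0,0,-0.04],"rotation":[0,0,0]},{"translation":[0,0,-0.1],"rotation":[0,0,0]},{"translation":[0,0,-0.16],"rotation":[0,0,0]},{"translation":[0,0,-0.22],"rotation":[0,0,0]},{"translation":[0,0,-0.28],"rotation":[0,0,0]},{"translation":[0,0,-0.32],"rotation":[0,0,0]},{"translation":[0,0,-0.35],"rotation":[0,0,0]},{"translation":[0,0,-0.37],"rotation":[0,0,0]},{"translation":[0,0,-0.37],"rotation":[0,0,0]},{"translation":[0,0,-0.37],"rotation":[0,0,0]}]}}

```text
t: 3.48
eef_pos: [0.5446, 0.0333, 0.1343]
ee_rot: [3.142, -0.0, -0.137]
force: [0.4, 0.2, 0.4]
width: 0.0876
gripper_force: 0.0
```

Emit:
{"api": "apply_moves", "payload": {"jaw": 1, "newtons": 25, "steps": [{"translation":[0,0,0],"rotation":[0,0,0]},{"translation":[0,0,0],"rotation":[0,0,0]},{"translation":[0,0,0],"rotation":[0,0,0]},{"translation":[0,0,0],"rotation":[0,0,0]},{"translation":[0,0,0],"rotation":[0,0,0]},{"translation":[0,0,0],"rotation":[0,0,0]},{"translation":[0,0,0],"rotation":[0,0,0]},{"translation":[0,0,0],"rotation":[0,0,0]},{"translation":[0,0,0],"rotation":[0,0,0]},{"translation":[0,0,0],"rotation":[0,0,0]}]}}

```text
t: 4.32
eef_pos: [0.5444, 0.0331, 0.134]
ee_rot: [3.142, 0.0, -0.138]
force: [0.3, 1.4, 0.2]
width: 0.0298
gripper_force: 25.0
```

Emit:
{"api": "apply_moves", "payload": {"steps": [{"translation":[0,0,0.02],"rotation":[0,0,0]},{"translation":[0,0,0.06],"rotation":[0,0,0]},{"translation":[0,0,0.12],"rotation":[0,0,0]},{"translation":[0,0,0.2],"rotation":[0,0,0]},{"translation":[0,0,0.28],"rotation":[0,0,0]},{"translation":[0,0,0.36],"rotation":[0,0,0]},{"translation":[0,0,0.43],"rotation":[0,0,0]},{"translation":[0,0,0.48],"rotation":[0,0,0]},{"translation":[0,0,0.51],"rotation":[0,0,0]},{"translation":[0,0,0.52],"rotation":[0,0,0]}]}}

```text
t: 5.15
eef_pos: [0.5449, 0.0332, 0.266]
ee_rot: [-3.14, -0.002, -0.138]
force: [0.6, 0.5, -1.8]
width: 0.0294
gripper_force: 25.0
```

Emit:
{"api": "apply_moves", "payload": {"steps": [{"translation":[-0.01,-0.03,0],"rotation":[0,0,0]},{"translation":[-0.03,-0.1,0],"rotation":[0,0,0]},{"translation":[-0.06,-0.2,0],"rotation":[0,0,0]},{"translation":[-0.09,-0.3,0],"rotation":[0,0,0]},{"translation":[-0.12,-0.4,0],"rotation":[0,0,0]},{"translation":[-0.15,-0.5,0],"rotation":[0,0,0]},{"translation":[-0.18,-0.6,0],"rotation":[0,0,0]},{"translation":[-0.21,-0.7,0],"rotation":[0,0,0]},{"translation":[-0.24,-0.8,0],"rotation":[0,0,0]},{"translation":[-0.27,-0.9,0],"rotation":[0,0,0]}]}}

```text
t: 5.98
eef_pos: [0.4754, -0.1933, 0.263]
ee_rot: [-3.142, 0.002, -0.138]
force: [0.8, -0.8, -1.5]
width: 0.0295
gripper_force: 25.0
```

Emit:
{"api": "apply_moves", "payload": {"steps": [{"translation":[-0.03,-0.1,0],"rotation":[0,0,0]},{"translation":[-0.06,-0.2,0],"rotation":[0,0,0]},{"translation":[-0.09,-0.3,0],"rotation":[0,0,0]},{"translation":[-0.12,-0.4,0],"rotation":[0,0,0]},{"translation":[-0.15,-0.5,0],"rotation":[0,0,0]},{"translation":[-0.18,-0.6,0],"rotation":[0,0,0]},{"translation":[-0.21,-0.7,0],"rotation":[0,0,0]},{"translation":[-0.23,-0.75,0],"rotation":[0,0,0]},{"translation":[-0.24,-0.77,0],"rotation":[0,0,0]},{"translation":[-0.24,-0.77,0],"rotation":[0,0,0]}]}}

```text
t: 6.82
eef_pos: [0.4155, -0.3852, 0.2628]
ee_rot: [-3.141, 0.002, -0.14]
force: [-0.3, -0.3, -1.5]
width: 0.0293
gripper_force: 25.0
```

Emit:
{"api": "apply_moves", "payload": {"steps": [{"translation":[0,0,-0.03],"rotation":[0,0,0]},{"translation":[0,0,-0.1],"rotation":[0,0,0]},{"translation":[0,0,-0.18],"rotation":[0,0,0]},{"translation":[0,0,-0.26],"rotation":[0,0,0]},{"translation":[0,0,-0.34],"rotation":[0,0,0]},{"translation":[0,0,-0.41],"rotation":[0,0,0]},{"translation":[0,0,-0.46],"rotation":[0,0,0]},{"translation":[0,0,-0.49],"rotation":[0,0,0]},{"translation":[0,0,-0.505],"rotation":[0,0,0]},{"translation":[0,0,-0.512],"rotation":[0,0,0]}]}}

```text
t: 7.65
eef_pos: [0.417, -0.3838, 0.1356]
ee_rot: [-3.141, 0.001, -0.137]
force: [-0.2, -0.4, -1.2]
width: 0.0294
gripper_force: 25.0
```

Emit:
{"api": "apply_moves", "payload": {"steps": [{"translation":[0,0,-0.003],"rotation":[0,0,0]},{"translation":[0,0,-0.006],"rotation":[0,0,0]},{"translation":[0,0,-0.008],"rotation":[0,0,0]},{"translation":[0,0,-0.008],"rotation":[0,0,0]},{"translation":[0,0,-0.008],"rotation":[0,0,0]},{"translation":[0,0,-0.008],"rotation":[0,0,0]},{"translation":[0,0,-0.008],"rotation":[0,0,0]},{"translation":[0,0,-0.008],"rotation":[0,0,0]},{"translation":[0,0,-0.008],"rotation":[0,0,0]},{"translation":[0,0,-0.008],"rotation":[0,0,0]}]}}

```text
t: 8.48
eef_pos: [0.4169, -0.3844, 0.1341]
ee_rot: [3.142, 0.0, -0.138]
force: [1.0, -0.5, -1.5]
width: 0.0296
gripper_force: 25.0
```

Emit:
{"api": "apply_moves", "payload": {"jaw": -1, "steps": [{"translation":[0,0,0],"rotation":[0,0,0]},{"translation":[0,0,0],"rotation":[0,0,0]},{"translation":[0,0,0],"rotation":[0,0,0]},{"translation":[0,0,0],"rotation":[0,0,0]},{"translation":[0,0,0.02],"rotation":[0,0,0]},{"translation":[0,0,0.08],"rotation":[0,0,0]},{"translation":[0,0,0.16],"rotation":[0,0,0]},{"translation":[0,0,0.25],"rotation":[0,0,0]},{"translation":[0,0,0.33],"rotation":[0,0,0]},{"translation":[0,0,0.37],"rotation":[0,0,0]}]}}

```text
t: 9.32
eef_pos: [0.4178, -0.3851, 0.2298]
ee_rot: [3.14, -0.003, -0.137]
force: [0.9, 0.2, 0.2]
width: 0.0864
gripper_force: 0.0
```

Emit:
{"api": "apply_moves", "payload": {"steps": [{"translation":[0.03,0.05,0],"rotation":[0,0,0]},{"translation":[0.08,0.14,0],"rotation":[0,0,0]},{"translation":[0.13,0.24,0],"rotation":[0,0,0]},{"translation":[0.18,0.34,0],"rotation":[0,0,0]},{"translation":[0.23,0.44,0],"rotation":[0,0,0]},{"translation":[0.28,0.54,0],"rotation":[0,0,0]},{"translation":[0.33,0.64,0],"rotation":[0,0,0]},{"translation":[0.38,0.74,0],"rotation":[0,0,0]},{"translation":[0.43,0.84,0],"rotation":[0,0,0]},{"translation":[0.48,0.92,0],"rotation":[0,0,0]}]}}

```text
t: 10.15
eef_pos: [0.5372, -0.1526, 0.2265]
ee_rot: [-3.141, 0.0, -0.137]
force: [-0.1, 0.0, -0.7]
width: 0.0878
gripper_force: 0.0
```

Emit:
{"api": "apply_moves", "payload": {"steps": [{"translation":[0.06,0.1,0],"rotation":[0,0,0]},{"translation":[0.11,0.2,0],"rotation":[0,0,0]},{"translation":[0.16,0.3,0],"rotation":[0,0,0]},{"translation":[0.2,0.37,0],"rotation":[0,0,0]},{"translation":[0.23,0.42,0],"rotation":[0,0,0]},{"translation":[0.24,0.44,0],"rotation":[0,0,0]},{"translation":[0.244,0.452,0],"rotation":[0,0,0]},{"translation":[0.244,0.452,0],"rotation":[0,0,0]},{"translation":[0.244,0.452,0],"rotation":[0,0,0]},{"translation":[0.244,0.452,0],"rotation":[0,0,0]}]}}

```text
t: 10.98
eef_pos: [0.5975, -0.0423, 0.2267]
ee_rot: [3.142, -0.0, -0.138]
force: [-0.6, -0.2, -0.2]
width: 0.0874
gripper_force: 0.0
```

```bash
python3 - <<'E'
from fit import *
im=grab_frame('scene');cv2.imwrite('pics/s2.png',im)
E
```

```text
(no output)
```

View pics/s2.png

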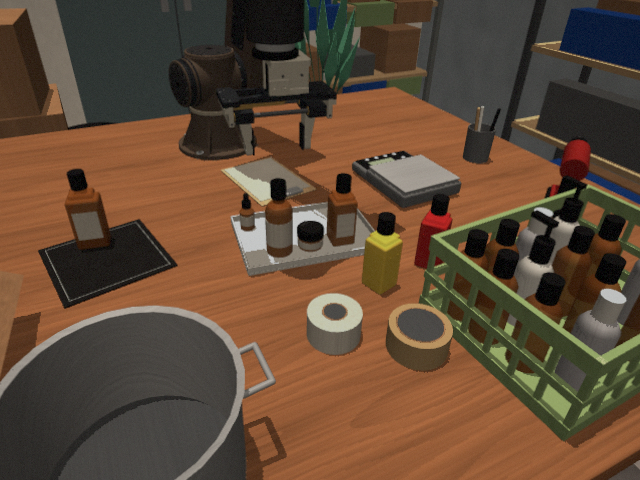

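The flat bottle stands upright on the mat at (88,215). The gripper is over the round bottle, with its cap at (278,190).

Emit:
{"api": "apply_moves", "payload": {"steps": [{"translation":[0,0,-0.04],"rotation":[0,0,0]},{"translation":[0,0,-0.1],"rotation":[0,0,0]},{"translation":[0,0,-0.17],"rotation":[0,0,0]},{"translation":[0,0,-0.24],"rotation":[0,0,0]},{"translation":[0,0,-0.3],"rotation":[0,0,0]},{"translation":[0,0,-0.34],"rotation":[0,0,0]},{"translation":[0,0,-0.37],"rotation":[0,0,0]},{"translation":[0,0,-0.39],"rotation":[0,0,0]},{"translation":[0,0,-0.39],"rotation":[0,0,0]},{"translation":[0,0,-0.39],"rotation":[0,0,0]}]}}

```text
t: 11.87
eef_pos: [0.5982, -0.0415, 0.1293]
ee_rot: [3.142, -0.0, -0.138]
force: [-0.0, 0.5, -0.1]
width: 0.0876
gripper_force: 0.0
```

Emit:
{"api": "apply_moves", "payload": {"jaw": 1, "newtons": 25, "steps": [{"translation":[0,0,0],"rotation":[0,0,0]},{"translation":[0,0,0],"rotation":[0,0,0]},{"translation":[0,0,0],"rotation":[0,0,0]},{"translation":[0,0,0],"rotation":[0,0,0]},{"translation":[0,0,0],"rotation":[0,0,0]},{"translation":[0,0,0],"rotation":[0,0,0]},{"translation":[0,0,0],"rotation":[0,0,0]},{"translation":[0,0,0],"rotation":[0,0,0]},{"translation":[0,0,0],"rotation":[0,0,0]},{"translation":[0,0,0],"rotation":[0,0,0]}]}}

```text
t: 12.7
eef_pos: [0.5978, -0.0415, 0.129]
ee_rot: [3.142, 0.0, -0.138]
force: [0.2, 0.1, 1.3]
width: 0.0295
gripper_force: 25.0
```

Emit:
{"api": "apply_moves", "payload": {"steps": [{"translation":[0,0,0.02],"rotation":[0,0,0]},{"translation":[0,0,0.06],"rotation":[0,0,0]},{"translation":[0,0,0.12],"rotation":[0,0,0]},{"translation":[0,0,0.2],"rotation":[0,0,0]},{"translation":[0,0,0.28],"rotation":[0,0,0]},{"translation":[0,0,0.36],"rotation":[0,0,0]},{"translation":[0,0,0.43],"rotation":[0,0,0]},{"translation":[0,0,0.48],"rotation":[0,0,0]},{"translation":[0,0,0.51],"rotation":[0,0,0]},{"translation":[0,0,0.52],"rotation":[0,0,0]}]}}

```text
t: 13.53
eef_pos: [0.5984, -0.0414, 0.261]
ee_rot: [-3.141, -0.002, -0.138]
force: [-0.3, 0.0, -1.4]
width: 0.0294
gripper_force: 25.0
```

Emit:
{"api": "apply_moves", "payload": {"steps": [{"translation":[0,-0.03,0],"rotation":[0,0,0]},{"translation":[-0.01,-0.1,0],"rotation":[0,0,0]},{"translation":[-0.02,-0.2,0],"rotation":[0,0,0]},{"translation":[-0.04,-0.3,0],"rotation":[0,0,0]},{"translation":[-0.06,-0.4,0],"rotation":[0,0,0]},{"translation":[-0.08,-0.5,0],"rotation":[0,0,0]},{"translation":[-0.1,-0.6,0],"rotation":[0,0,0]},{"translation":[-0.12,-0.7,0],"rotation":[0,0,0]},{"translation":[-0.14,-0.8,0],"rotation":[0,0,0]},{"translation":[-0.16,-0.9,0],"rotation":[0,0,0]}]}}

```text
t: 14.37
eef_pos: [0.5567, -0.2679, 0.2577]
ee_rot: [-3.141, 0.002, -0.138]
force: [-0.3, -0.4, -1.6]
width: 0.0296
gripper_force: 25.0
```

Emit:
{"api": "apply_moves", "payload": {"steps": [{"translation":[-0.02,-0.1,0],"rotation":[0,0,0]},{"translation":[-0.04,-0.2,0],"rotation":[0,0,0]},{"translation":[-0.06,-0.3,0],"rotation":[0,0,0]},{"translation":[-0.07,-0.39,0],"rotation":[0,0,0]},{"translation":[-0.08,-0.44,0],"rotation":[0,0,0]},{"translation":[-0.084,-0.465,0],"rotation":[0,0,0]},{"translation":[-0.084,-0.472,0],"rotation":[0,0,0]},{"translation":[-0.084,-0.472,0],"rotation":[0,0,0]},{"translation":[-0.084,-0.472,-0.02],"rotation":[0,0,0]},{"translation":[-0.084,-0.472,-0.06],"rotation":[0,0,0]}]}}

```text
t: 15.2
eef_pos: [0.5378, -0.3838, 0.2449]
ee_rot: [3.141, -0.002, -0.136]
force: [-0.0, -0.1, -2.6]
width: 0.0295
gripper_force: 25.0
```

Emit:
{"api": "apply_moves", "payload": {"steps": [{"translation":[0,0,-0.08],"rotation":[0,0,0]},{"translation":[0,0,-0.16],"rotation":[0,0,0]},{"translation":[0,0,-0.24],"rotation":[0,0,0]},{"translation":[0,0,-0.32],"rotation":[0,0,0]},{"translation":[0,0,-0.38],"rotation":[0,0,0]},{"translation":[0,0,-0.42],"rotation":[0,0,0]},{"translation":[0,0,-0.44],"rotation":[0,0,0]},{"translation":[0,0,-0.45],"rotation":[0,0,0]},{"translation":[0,0,-0.456],"rotation":[0,0,0]},{"translation":[0,0,-0.46],"rotation":[0,0,0]}]}}

```text
t: 16.03
eef_pos: [0.5375, -0.3845, 0.1298]
ee_rot: [3.141, -0.001, -0.137]
force: [-0.1, -0.3, -1.9]
width: 0.0299
gripper_force: 25.0
```

Emit:
{"api": "apply_moves", "payload": {"steps": [{"translation":[0,0,0],"rotation":[0,0,0]},{"translation":[0,0,0],"rotation":[0,0,0]},{"translation":[0,0,0],"rotation":[0,0,0]},{"translation":[0,0,0],"rotation":[0,0,0]},{"translation":[0,0,0],"rotation":[0,0,0]},{"translation":[0,0,0],"rotation":[0,0,0]},{"translation":[0,0,0],"rotation":[0,0,0]},{"translation":[0,0,0],"rotation":[0,0,0]},{"translation":[0,0,0],"rotation":[0,0,0]},{"translation":[0,0,0],"rotation":[0,0,0]}]}}

```text
t: 16.87
eef_pos: [0.5369, -0.3844, 0.1291]
ee_rot: [3.142, 0.0, -0.138]
force: [0.6, 0.7, -1.9]
width: 0.0299
gripper_force: 25.0
```

Emit:
{"api": "apply_moves", "payload": {"jaw": -1, "steps": [{"translation":[0,0,0],"rotation":[0,0,0]},{"translation":[0,0,0],"rotation":[0,0,0]},{"translation":[0,0,0],"rotation":[0,0,0]},{"translation":[0,0,0],"rotation":[0,0,0]},{"translation":[0,0,0.02],"rotation":[0,0,0]},{"translation":[0,0,0.08],"rotation":[0,0,0]},{"translation":[0,0,0.16],"rotation":[0,0,0]},{"translation":[0,0,0.25],"rotation":[0,0,0]},{"translation":[0,0,0.34],"rotation":[0,0,0]},{"translation":[0,0,0.39],"rotation":[0,0,0]}]}}

```text
t: 17.7
eef_pos: [0.5377, -0.3851, 0.2302]
ee_rot: [3.14, -0.003, -0.137]
force: [0.6, -0.7, 1.2]
width: 0.0865
gripper_force: 0.0
```

Emit:
{"api": "apply_moves", "payload": {"steps": [{"translation":[0.01,0.05,0],"rotation":[0,0,0]},{"translation":[0.03,0.15,0],"rotation":[0,0,0]},{"translation":[0.05,0.25,0],"rotation":[0,0,0]},{"translation":[0.07,0.35,0],"rotation":[0,0,0]},{"translation":[0.09,0.45,0],"rotation":[0,0,0]},{"translation":[0.1,0.55,0],"rotation":[0,0,0]},{"translation":[0.11,0.65,0],"rotation":[0,0,0]},{"translation":[0.12,0.75,0],"rotation":[0,0,0]},{"translation":[0.13,0.85,0],"rotation":[0,0,0]},{"translation":[0.15,0.954,0],"rotation":[0,0,0]}]}}

```text
t: 18.53
eef_pos: [0.5739, -0.1444, 0.2266]
ee_rot: [-3.141, 0.0, -0.138]
force: [0.1, -0.4, -0.9]
width: 0.0874
gripper_force: 0.0
```

Emit:
{"api": "apply_moves", "payload": {"steps": [{"translation":[0.02,0.1,0],"rotation":[0,0,0]},{"translation":[0.04,0.22,0],"rotation":[0,0,0]},{"translation":[0.06,0.35,0],"rotation":[0,0,0]},{"translation":[0.08,0.48,0],"rotation":[0,0,0]},{"translation":[0.1,0.61,0],"rotation":[0,0,0]},{"translation":[0.12,0.74,0],"rotation":[0,0,0]},{"translation":[0.14,0.84,0],"rotation":[0,0,0]},{"translation":[0.15,0.91,0],"rotation":[0,0,0]},{"translation":[0.154,0.94,0],"rotation":[0,0,0]},{"translation":[0.154,0.95,0],"rotation":[0,0,0]}]}}

```text
t: 19.37
eef_pos: [0.6127, 0.0931, 0.2262]
ee_rot: [3.141, 0.0, -0.136]
force: [0.5, -0.8, 0.5]
width: 0.0877
gripper_force: 0.0
```

Emit:
{"api": "apply_moves", "payload": {"steps": [{"translation":[0,0,-0.04],"rotation":[0,0,0]},{"translation":[0,0,-0.1],"rotation":[0,0,0]},{"translation":[0,0,-0.17],"rotation":[0,0,0]},{"translation":[0,0,-0.24],"rotation":[0,0,0]},{"translation":[0,0,-0.31],"rotation":[0,0,0]},{"translation":[0,0,-0.36],"rotation":[0,0,0]},{"translation":[0,0,-0.39],"rotation":[0,0,0]},{"translation":[0,0,-0.41],"rotation":[0,0,0]},{"translation":[0,0,-0.418],"rotation":[0,0,0]},{"translation":[0,0,-0.418],"rotation":[0,0,0]}]}}

```text
t: 20.2
eef_pos: [0.6129, 0.0911, 0.122]
ee_rot: [3.141, 0.0, -0.138]
force: [-0.7, 0.1, 0.2]
width: 0.0874
gripper_force: 0.0
```

Emit:
{"api": "apply_moves", "payload": {"jaw": 1, "newtons": 25, "steps": [{"translation":[0,0,0],"rotation":[0,0,0]},{"translation":[0,0,0],"rotation":[0,0,0]},{"translation":[0,0,0],"rotation":[0,0,0]},{"translation":[0,0,0],"rotation":[0,0,0]},{"translation":[0,0,0],"rotation":[0,0,0]},{"translation":[0,0,0],"rotation":[0,0,0]},{"translation":[0,0,0],"rotation":[0,0,0]},{"translation":[0,0,0],"rotation":[0,0,0]},{"translation":[0,0,0],"rotation":[0,0,0]},{"translation":[0,0,0],"rotation":[0,0,0]}]}}

```text
t: 21.03
eef_pos: [0.6129, 0.0915, 0.122]
ee_rot: [3.141, 0.0, -0.138]
force: [0.2, -0.3, 0.6]
width: 0.0297
gripper_force: 25.0
```

Emit:
{"api": "apply_moves", "payload": {"steps": [{"translation":[0,0,0.02],"rotation":[0,0,0]},{"translation":[0,0,0.06],"rotation":[0,0,0]},{"translation":[0,0,0.12],"rotation":[0,0,0]},{"translation":[0,0,0.2],"rotation":[0,0,0]},{"translation":[0,0,0.28],"rotation":[0,0,0]},{"translation":[0,0,0.36],"rotation":[0,0,0]},{"translation":[0,0,0.43],"rotation":[0,0,0]},{"translation":[0,0,0.48],"rotation":[0,0,0]},{"translation":[0,0,0.51],"rotation":[0,0,0]},{"translation":[0,0,0.52],"rotation":[0,0,0]}]}}

```text
t: 21.87
eef_pos: [0.6134, 0.0917, 0.2541]
ee_rot: [-3.14, -0.002, -0.138]
force: [0.7, 0.7, -2.2]
width: 0.0294
gripper_force: 25.0
```

Emit:
{"api": "apply_moves", "payload": {"steps": [{"translation":[-0.02,-0.03,0],"rotation":[0,0,0]},{"translation":[-0.06,-0.1,0],"rotation":[0,0,0]},{"translation":[-0.1,-0.2,0],"rotation":[0,0,0]},{"translation":[-0.14,-0.3,0],"rotation":[0,0,0]},{"translation":[-0.18,-0.4,0],"rotation":[0,0,0]},{"translation":[-0.22,-0.5,0],"rotation":[0,0,0]},{"translation":[-0.26,-0.6,0],"rotation":[0,0,0]},{"translation":[-0.3,-0.7,0],"rotation":[0,0,0]},{"translation":[-0.35,-0.8,0],"rotation":[0,0,0]},{"translation":[-0.4,-0.9,0],"rotation":[0,0,0]}]}}

```text
t: 22.7
eef_pos: [0.5111, -0.1347, 0.2509]
ee_rot: [3.141, 0.002, -0.138]
force: [0.4, -0.4, -2.3]
width: 0.0296
gripper_force: 25.0
```

Emit:
{"api": "apply_moves", "payload": {"steps": [{"translation":[-0.03,-0.1,0],"rotation":[0,0,0]},{"translation":[-0.06,-0.2,0],"rotation":[0,0,0]},{"translation":[-0.09,-0.3,0],"rotation":[0,0,0]},{"translation":[-0.12,-0.4,0],"rotation":[0,0,0]},{"translation":[-0.14,-0.5,0],"rotation":[0,0,0]},{"translation":[-0.144,-0.6,0],"rotation":[0,0,0]},{"translation":[-0.144,-0.7,0],"rotation":[0,0,0]},{"translation":[-0.144,-0.78,0],"rotation":[0,0,0]},{"translation":[-0.144,-0.83,0],"rotation":[0,0,0]},{"translation":[-0.144,-0.844,0],"rotation":[0,0,0]}]}}

```text
t: 23.53
eef_pos: [0.4758, -0.3459, 0.2507]
ee_rot: [-3.141, 0.002, -0.14]
force: [0.6, 0.1, -2.0]
width: 0.0298
gripper_force: 25.0
```

Emit:
{"api": "apply_moves", "payload": {"steps": [{"translation":[0,0,-0.03],"rotation":[0,0,0]},{"translation":[0,0,-0.1],"rotation":[0,0,0]},{"translation":[0,0,-0.18],"rotation":[0,0,0]},{"translation":[0,0,-0.26],"rotation":[0,0,0]},{"translation":[0,0,-0.34],"rotation":[0,0,0]},{"translation":[0,0,-0.41],"rotation":[0,0,0]},{"translation":[0,0,-0.46],"rotation":[0,0,0]},{"translation":[0,0,-0.49],"rotation":[0,0,0]},{"translation":[0,0,-0.505],"rotation":[0,0,0]},{"translation":[0,0,-0.512],"rotation":[0,0,0]}]}}

```text
t: 24.37
eef_pos: [0.4768, -0.3438, 0.1236]
ee_rot: [-3.141, 0.001, -0.137]
force: [0.4, 0.1, -2.8]
width: 0.0294
gripper_force: 25.0
```

Emit:
{"api": "apply_moves", "payload": {"steps": [{"translation":[0,0,-0.003],"rotation":[0,0,0]},{"translation":[0,0,-0.006],"rotation":[0,0,0]},{"translation":[0,0,-0.008],"rotation":[0,0,0]},{"translation":[0,0,-0.008],"rotation":[0,0,0]},{"translation":[0,0,-0.008],"rotation":[0,0,0]},{"translation":[0,0,-0.008],"rotation":[0,0,0]},{"translation":[0,0,-0.008],"rotation":[0,0,0]},{"translation":[0,0,-0.008],"rotation":[0,0,0]},{"translation":[0,0,-0.008],"rotation":[0,0,0]},{"translation":[0,0,-0.008],"rotation":[0,0,0]}]}}

```text
t: 25.2
eef_pos: [0.4769, -0.3444, 0.1221]
ee_rot: [-3.142, -0.0, -0.138]
force: [0.4, -0.1, -1.9]
width: 0.0294
gripper_force: 25.0
```

Emit:
{"api": "apply_moves", "payload": {"jaw": -1, "steps": [{"translation":[0,0,0],"rotation":[0,0,0]},{"translation":[0,0,0],"rotation":[0,0,0]},{"translation":[0,0,0],"rotation":[0,0,0]},{"translation":[0,0,0],"rotation":[0,0,0]},{"translation":[0,0,0.02],"rotation":[0,0,0]},{"translation":[0,0,0.08],"rotation":[0,0,0]},{"translation":[0,0,0.16],"rotation":[0,0,0]},{"translation":[0,0,0.25],"rotation":[0,0,0]},{"translation":[0,0,0.35],"rotation":[0,0,0]},{"translation":[0,0,0.418],"rotation":[0,0,0]}]}}

```text
t: 26.03
eef_pos: [0.4774, -0.3449, 0.2295]
ee_rot: [3.14, -0.002, -0.137]
force: [0.2, 0.1, -0.4]
width: 0.0867
gripper_force: 0.0
```

Emit:
{"api": "apply_moves", "payload": {"steps": [{"translation":[0.02,0.05,0],"rotation":[0,0,0]},{"translation":[0.06,0.15,0],"rotation":[0,0,0]},{"translation":[0.1,0.25,0],"rotation":[0,0,0]},{"translation":[0.14,0.35,0],"rotation":[0,0,0]},{"translation":[0.18,0.45,0],"rotation":[0,0,0]},{"translation":[0.22,0.55,0],"rotation":[0,0,0]},{"translation":[0.26,0.65,0],"rotation":[0,0,0]},{"translation":[0.28,0.7,0],"rotation":[0,0,0]},{"translation":[0.29,0.73,0],"rotation":[0,0,0]},{"translation":[0.3,0.74,0],"rotation":[0,0,0]}]}}

```text
t: 26.87
eef_pos: [0.552, -0.1584, 0.2265]
ee_rot: [-3.142, 0.0, -0.136]
force: [0.2, 0.6, -0.6]
width: 0.0874
gripper_force: 0.0
```

```bash
python3 - <<'E'
from fit import *
im=grab_frame('scene');cv2.imwrite('pics/s3.png',im)
t=grab_frame('top');cv2.imwrite('pics/t3.png',t)
for n,p in {'jar':(.604,.025)}.items():
    for cam,i in(('top',t),('scene',im)):
        b=fit(i.max(2),n,np.array(p),cam=cam,thr=80 if cam=='top' else 60); print(cam,n,np.round(b,3),np.round(p+np.array(b[1:]),4))
E
```

```text
top jar [ 0.    -0.012 -0.012] [0.592 0.013]
scene jar [ 0.912  0.003 -0.004] [0.607 0.021]
```

View pics/t3.png

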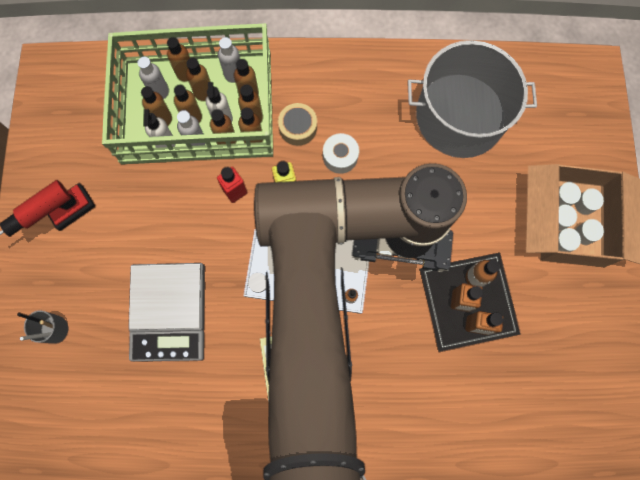

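All three bottles stand on the mat: round at (487,270), square at (467,295), flat at (488,322). The jar is at about (0.605, 0.023).

Emit:
{"api": "apply_moves", "payload": {"steps": [{"translation":[0.02,0.08,0],"rotation":[0,0,0]},{"translation":[0.05,0.18,0],"rotation":[0,0,0]},{"translation":[0.08,0.28,0],"rotation":[0,0,0]},{"translation":[0.11,0.38,0],"rotation":[0,0,0]},{"translation":[0.14,0.48,0],"rotation":[0,0,0]},{"translation":[0.17,0.58,0],"rotation":[0,0,0]},{"translation":[0.19,0.66,0],"rotation":[0,0,0]},{"translation":[0.21,0.71,0],"rotation":[0,0,0]},{"translation":[0.212,0.732,0],"rotation":[0,0,0]},{"translation":[0.212,0.732,0],"rotation":[0,0,0]}]}}

```text
t: 27.8
eef_pos: [0.605, 0.0235, 0.2263]
ee_rot: [3.141, 0.0, -0.137]
force: [0.3, -0.2, 0.4]
width: 0.0879
gripper_force: 0.0
```

Emit:
{"api": "apply_moves", "payload": {"steps": [{"translation":[0,0,-0.04],"rotation":[0,0,0]},{"translation":[0,0,-0.12],"rotation":[0,0,0]},{"translation":[0,0,-0.2],"rotation":[0,0,0]},{"translation":[0,0,-0.28],"rotation":[0,0,0]},{"translation":[0,0,-0.36],"rotation":[0,0,0]},{"translation":[0,0,-0.43],"rotation":[0,0,0]},{"translation":[0,0,-0.48],"rotation":[0,0,0]},{"translation":[0,0,-0.52],"rotation":[0,0,0]},{"translation":[0,0,-0.54],"rotation":[0,0,0]},{"translation":[0,0,-0.54],"rotation":[0,0,0]}]}}

```text
t: 28.63
eef_pos: [0.6041, 0.0226, 0.0903]
ee_rot: [3.141, 0.002, -0.139]
force: [-0.2, 0.3, 0.0]
width: 0.0877
gripper_force: 0.0
```

```bash
python3 - <<'E'
from fit import *
im=grab_frame('scene');cv2.imwrite('pics/s4.png',im[130:290,200:400].repeat(3,0).repeat(3,1))
print(get_state()['force'])
E
```

```text
[ 0.76241186 -0.35452817 -0.02909829]
```

View pics/s4.png

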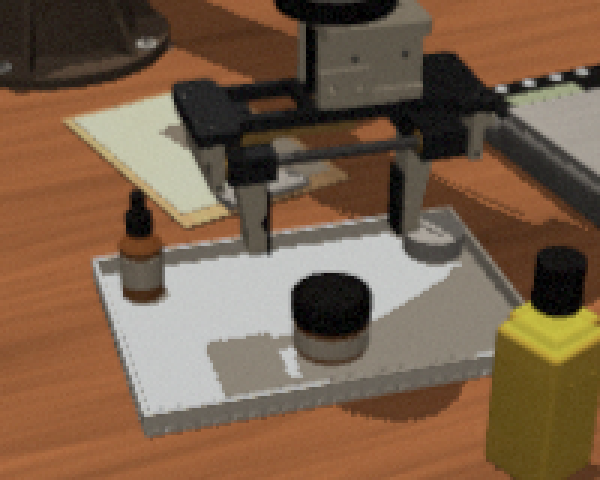

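The fingers at (258,230) and (400,215) are centred over the jar at (330,315). The dropper and tin are clear.

Emit:
{"api": "apply_moves", "payload": {"steps": [{"translation":[0,0,-0.03],"rotation":[0,0,0]},{"translation":[0,0,-0.08],"rotation":[0,0,0]},{"translation":[0,0,-0.13],"rotation":[0,0,0]},{"translation":[0,0,-0.18],"rotation":[0,0,0]},{"translation":[0,0,-0.22],"rotation":[0,0,0]},{"translation":[0,0,-0.25],"rotation":[0,0,0]},{"translation":[0,0,-0.27],"rotation":[0,0,0]},{"translation":[0,0,-0.284],"rotation":[0,0,0]},{"translation":[0,0,-0.284],"rotation":[0,0,0]},{"translation":[0,0,-0.284],"rotation":[0,0,0]}]}}

```text
t: 29.52
eef_pos: [0.6052, 0.0236, 0.0208]
ee_rot: [-3.142, -0.0, -0.137]
force: [-0.1, 0.4, 0.6]
width: 0.0875
gripper_force: 0.0
```

Emit:
{"api": "apply_moves", "payload": {"jaw": 1, "newtons": 20, "steps": [{"translation":[0,0,0],"rotation":[0,0,0]},{"translation":[0,0,0],"rotation":[0,0,0]},{"translation":[0,0,0],"rotation":[0,0,0]},{"translation":[0,0,0],"rotation":[0,0,0]},{"translation":[0,0,0],"rotation":[0,0,0]},{"translation":[0,0,0],"rotation":[0,0,0]},{"translation":[0,0,0],"rotation":[0,0,0]},{"translation":[0,0,0],"rotation":[0,0,0]},{"translation":[0,0,0],"rotation":[0,0,0]},{"translation":[0,0,0],"rotation":[0,0,0]}]}}

```text
t: 30.35
eef_pos: [0.605, 0.0235, 0.0207]
ee_rot: [-3.142, -0.0, -0.138]
force: [-0.4, -0.2, 3.0]
width: 0.0552
gripper_force: 20.0
```

Emit:
{"api": "apply_moves", "payload": {"steps": [{"translation":[0,0,0.02],"rotation":[0,0,0]},{"translation":[0,0,0.06],"rotation":[0,0,0]},{"translation":[0,0,0.12],"rotation":[0,0,0]},{"translation":[0,0,0.2],"rotation":[0,0,0]},{"translation":[0,0,0.28],"rotation":[0,0,0]},{"translation":[0,0,0.36],"rotation":[0,0,0]},{"translation":[0,0,0.43],"rotation":[0,0,0]},{"translation":[0,0,0.48],"rotation":[0,0,0]},{"translation":[0,0,0.51],"rotation":[0,0,0]},{"translation":[0,0,0.52],"rotation":[0,0,0]}]}}

```text
t: 31.18
eef_pos: [0.6055, 0.0237, 0.1525]
ee_rot: [-3.141, -0.002, -0.138]
force: [-1.0, 0.2, -2.1]
width: 0.0556
gripper_force: 20.0
```

```bash
python3 - <<'E'
from fit import *
im=grab_frame('scene');cv2.imwrite('pics/s5.png',im[100:260,200:400].repeat(3,0).repeat(3,1))
s=get_state();p=s['eef_pos'];print(p,s['width'])
b=fit(im.max(2),'jar',np.array([p[0],p[1]]),zb=.134,cam='scene',thr=60);print(np.round(b,3))
E
```

```text
[0.60526276 0.02371148 0.1518892 ] 0.05544090561012408
[ 0.788 -0.001  0.001]
```

View pics/s5.png

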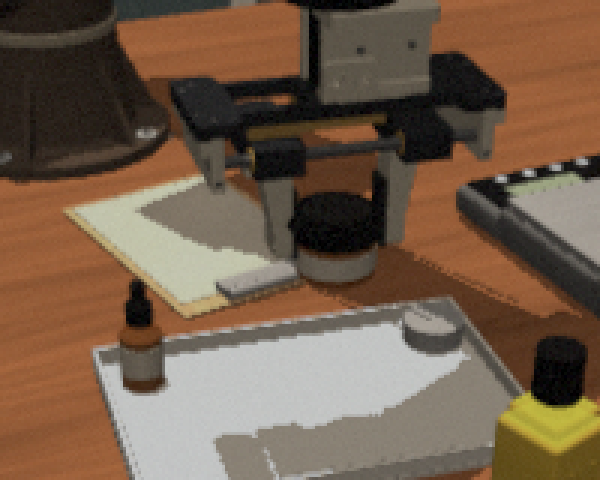

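The jar hangs level and centred between the fingers at (337,235). Next stop is the pan.

Emit:
{"api": "apply_moves", "payload": {"steps": [{"translation":[-0.01,0.03,0],"rotation":[0,0,0]},{"translation":[-0.03,0.08,0],"rotation":[0,0,0]},{"translation":[-0.06,0.16,0],"rotation":[0,0,0]},{"translation":[-0.09,0.24,0],"rotation":[0,0,0]},{"translation":[-0.12,0.32,0],"rotation":[0,0,0]},{"translation":[-0.15,0.4,0],"rotation":[0,0,0]},{"translation":[-0.18,0.48,0],"rotation":[0,0,0]},{"translation":[-0.21,0.56,0],"rotation":[0,0,0]},{"translation":[-0.24,0.64,0],"rotation":[0,0,0]},{"translation":[-0.27,0.72,0],"rotation":[0,0,0]}]}}

```text
t: 32.07
eef_pos: [0.5358, 0.2051, 0.1495]
ee_rot: [3.14, 0.001, -0.137]
force: [-0.3, -0.1, -1.1]
width: 0.0556
gripper_force: 20.0
```

Emit:
{"api": "apply_moves", "payload": {"steps": [{"translation":[-0.03,0.08,0],"rotation":[0,0,0]},{"translation":[-0.06,0.16,0],"rotation":[0,0,0]},{"translation":[-0.09,0.25,0],"rotation":[0,0,0]},{"translation":[-0.12,0.34,0],"rotation":[0,0,0]},{"translation":[-0.15,0.43,0],"rotation":[0,0,0]},{"translation":[-0.18,0.52,0],"rotation":[0,0,0]},{"translation":[-0.2,0.59,0],"rotation":[0,0,0]},{"translation":[-0.215,0.64,0],"rotation":[0,0,0]},{"translation":[-0.222,0.66,0],"rotation":[0,0,0]},{"translation":[-0.222,0.668,0],"rotation":[0,0,0]}]}}

```text
t: 32.9
eef_pos: [0.4809, 0.3713, 0.1498]
ee_rot: [3.14, 0.001, -0.136]
force: [0.1, -0.6, -0.9]
width: 0.0555
gripper_force: 20.0
```

Emit:
{"api": "apply_moves", "payload": {"steps": [{"translation":[0,0,0],"rotation":[0,0,0]},{"translation":[0,0,-0.04],"rotation":[0,0,0]},{"translation":[0,0,-0.1],"rotation":[0,0,0]},{"translation":[0,0,-0.15],"rotation":[0,0,0]},{"translation":[0,0,-0.2],"rotation":[0,0,0]},{"translation":[0,0,-0.25],"rotation":[0,0,0]},{"translation":[0,0,-0.28],"rotation":[0,0,0]},{"translation":[0,0,-0.3],"rotation":[0,0,0]},{"translation":[0,0,-0.315],"rotation":[0,0,0]},{"translation":[0,0,-0.32],"rotation":[0,0,0]}]}}

```text
t: 33.73
eef_pos: [0.482, 0.3701, 0.0701]
ee_rot: [3.141, 0.0, -0.138]
force: [0.5, 0.1, -1.4]
width: 0.0554
gripper_force: 20.0
```

```bash
python3 - <<'E'
from fit import *
im=grab_frame('scene')
s=get_state();p=s['eef_pos'];print(p,s['width'])
for dx,dy in((-.0775,-.085),(-.0775,.085),(.0775,.085),(.0775,-.085)):
    u=w2px('scene',[.482+dx,.370+dy,.05]);cv2.circle(im,tuple(int(a) for a in u),1,(0,255,0),-1)
cv2.imwrite('pics/s6.png',im[100:230,330:490].repeat(4,0).repeat(4,1))
E
```

```text
[0.48206008 0.37033745 0.07031642] 0.05541684452712972
```

View pics/s6.png

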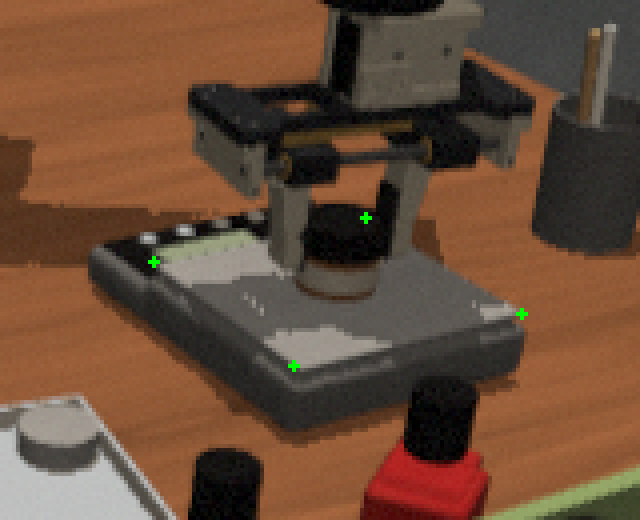

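The projected pan corners lie on the pan's edges and the jar is in its middle. I'm lowering the last 3.5 mm.

Emit:
{"api": "apply_moves", "payload": {"steps": [{"translation":[0,0,-0.004],"rotation":[0,0,0]},{"translation":[0,0,-0.008],"rotation":[0,0,0]},{"translation":[0,0,-0.01],"rotation":[0,0,0]},{"translation":[0,0,-0.012],"rotation":[0,0,0]},{"translation":[0,0,-0.013],"rotation":[0,0,0]},{"translation":[0,0,-0.014],"rotation":[0,0,0]},{"translation":[0,0,-0.014],"rotation":[0,0,0]},{"translation":[0,0,-0.014],"rotation":[0,0,0]},{"translation":[0,0,-0.014],"rotation":[0,0,0]},{"translation":[0,0,-0.014],"rotation":[0,0,0]}]}}

```text
t: 34.62
eef_pos: [0.4819, 0.3706, 0.0671]
ee_rot: [3.142, -0.0, -0.138]
force: [-0.4, 0.1, -2.4]
width: 0.0555
gripper_force: 20.0
```

Emit:
{"api": "apply_moves", "payload": {"jaw": -1, "steps": [{"translation":[0,0,0],"rotation":[0,0,0]},{"translation":[0,0,0],"rotation":[0,0,0]},{"translation":[0,0,0],"rotation":[0,0,0]},{"translation":[0,0,0],"rotation":[0,0,0]},{"translation":[0,0,0],"rotation":[0,0,0]},{"translation":[0,0,0.04],"rotation":[0,0,0]},{"translation":[0,0,0.12],"rotation":[0,0,0]},{"translation":[0,0,0.22],"rotation":[0,0,0]},{"translation":[0,0,0.32],"rotation":[0,0,0]},{"translation":[0,0,0.42],"rotation":[0,0,0]}]}}

```text
t: 35.45
eef_pos: [0.4819, 0.3704, 0.174]
ee_rot: [-3.141, -0.0, -0.137]
force: [-0.1, 0.4, 0.4]
width: 0.0873
gripper_force: 0.0
```

Emit:
{"api": "apply_moves", "payload": {"steps": [{"translation":[0,0,0.08],"rotation":[0,0,0]},{"translation":[0,0,0.16],"rotation":[0,0,0]},{"translation":[0,0,0.22],"rotation":[0,0,0]},{"translation":[0,0,0.24],"rotation":[0,0,0]},{"translation":[0,-0.05,0.24],"rotation":[0,0,0]},{"translation":[0,-0.15,0.24],"rotation":[0,0,0]},{"translation":[0,-0.25,0.24],"rotation":[0,0,0]},{"translation":[0,-0.35,0.24],"rotation":[0,0,0]},{"translation":[0,-0.45,0.24],"rotation":[0,0,0]},{"translation":[0,-0.55,0.24],"rotation":[0,0,0]}]}}

```text
t: 36.28
eef_pos: [0.481, 0.231, 0.2311]
ee_rot: [3.14, 0.001, -0.138]
force: [-0.2, -0.4, 0.3]
width: 0.0878
gripper_force: 0.0
```

```bash
python3 - <<'E'
from fit import *
im=grab_frame('scene');t=grab_frame('top');cv2.imwrite('pics/t7.png',t)
print(get_state()['eef_pos'])
for cam,i,th in(('top',t,70),('scene',im,60)):
    b=fit(i.max(2),'jar',np.array([.482,.370]),zb=.05,cam=cam,thr=th);print(cam,np.round(b,3))
# bottle positions on the mat
for n,p in {'flat':(.417,-.385),'round':(.537,-.385),'square':(.477,-.345)}.items():
    for cam,i,th in(('top',t,50),('scene',im,60)):
        b=fit(i.max(2),n,np.array(p),cam=cam,thr=th,q=4);print(n,cam,np.round(b,3))
E
```

```text
[0.48085314 0.22939434 0.23146541]
top [ 0.348  0.012 -0.012]
scene [ 0.789  0.    -0.003]
flat top [ 0.329  0.012 -0.009]
flat scene [ 0.843 -0.003 -0.001]
round top [ 0.415  0.001 -0.003]
round scene [ 0.855  0.002 -0.002]
square top [ 0.281 -0.009 -0.012]
square scene [ 0.806 -0.003 -0.003]
```

Emit:
{"api": "apply_moves", "payload": {"steps": [{"translation":[0,-0.1,0],"rotation":[0,0,0]},{"translation":[0,-0.2,0],"rotation":[0,0,0]},{"translation":[0,-0.3,0],"rotation":[0,0,0]},{"translation":[0,-0.4,0],"rotation":[0,0,0]},{"translation":[0,-0.5,0],"rotation":[0,0,0]},{"translation":[0,-0.6,0],"rotation":[0,0,0]},{"translation":[0,-0.7,0],"rotation":[0,0,0]},{"translation":[0,-0.8,0],"rotation":[0,0,0]},{"translation":[-0.01,-0.9,0],"rotation":[0,0,0]},{"translation":[-0.02,-1,0],"rotation":[0,0,0]}]}}

```text
t: 37.22
eef_pos: [0.4761, -0.0183, 0.2313]
ee_rot: [3.141, 0.001, -0.138]
force: [0.8, -0.1, 0.5]
width: 0.0876
gripper_force: 0.0
```

Emit:
{"api": "apply_moves", "payload": {"steps": [{"translation":[0,-0.1,0],"rotation":[0,0,0]},{"translation":[0,-0.2,0],"rotation":[0,0,0]},{"translation":[0,-0.3,0],"rotation":[0,0,0]},{"translation":[0,-0.4,0],"rotation":[0,0,0]},{"translation":[0,-0.5,0],"rotation":[0,0,0]},{"translation":[0,-0.6,0],"rotation":[0,0,0]},{"translation":[0,-0.7,0],"rotation":[0,0,0]},{"translation":[0,-0.8,0],"rotation":[0,0,0]},{"translation":[0,-0.9,0],"rotation":[0,0,0]},{"translation":[0,-1,0],"rotation":[0,0,0]}]}}

```text
t: 38.05
eef_pos: [0.4761, -0.268, 0.2312]
ee_rot: [-3.141, 0.001, -0.138]
force: [-0.2, 0.3, 1.0]
width: 0.0876
gripper_force: 0.0
```

Emit:
{"api": "apply_moves", "payload": {"steps": [{"translation":[0,-0.1,0],"rotation":[0,0,0]},{"translation":[0,-0.2,0],"rotation":[0,0,0]},{"translation":[0,-0.27,0],"rotation":[0,0,0]},{"translation":[0,-0.3,0],"rotation":[0,0,0]},{"translation":[0,-0.31,0],"rotation":[0,0,0]},{"translation":[0,-0.31,0],"rotation":[0,0,0]},{"translation":[0,-0.31,0],"rotation":[0,0,0]},{"translation":[0,-0.31,0],"rotation":[0,0,0]},{"translation":[0,-0.31,0],"rotation":[0,0,0]},{"translation":[0,-0.31,0],"rotation":[0,0,0]}]}}

```text
t: 38.88
eef_pos: [0.4771, -0.3437, 0.2323]
ee_rot: [-3.142, -0.0, -0.137]
force: [-0.7, -0.1, 0.9]
width: 0.0876
gripper_force: 0.0
```

Emit:
{"api": "apply_moves", "payload": {"steps": [{"translation":[0,0,-0.04],"rotation":[0,0,0]},{"translation":[0,0,-0.1],"rotation":[0,0,0]},{"translation":[0,0,-0.17],"rotation":[0,0,0]},{"translation":[0,0,-0.24],"rotation":[0,0,0]},{"translation":[0,0,-0.31],"rotation":[0,0,0]},{"translation":[0,0,-0.37],"rotation":[0,0,0]},{"translation":[0,0,-0.41],"rotation":[0,0,0]},{"translation":[0,0,-0.43],"rotation":[0,0,0]},{"translation":[0,0,-0.438],"rotation":[0,0,0]},{"translation":[0,0,-0.438],"rotation":[0,0,0]}]}}

```text
t: 39.72
eef_pos: [0.477, -0.3444, 0.1225]
ee_rot: [3.141, 0.0, -0.137]
force: [-0.8, 0.9, 0.6]
width: 0.0874
gripper_force: 0.0
```

Emit:
{"api": "apply_moves", "payload": {"jaw": 1, "newtons": 25, "steps": [{"translation":[0,0,0],"rotation":[0,0,0]},{"translation":[0,0,0],"rotation":[0,0,0]},{"translation":[0,0,0],"rotation":[0,0,0]},{"translation":[0,0,0],"rotation":[0,0,0]},{"translation":[0,0,0],"rotation":[0,0,0]},{"translation":[0,0,0],"rotation":[0,0,0]},{"translation":[0,0,0],"rotation":[0,0,0]},{"translation":[0,0,0],"rotation":[0,0,0]},{"translation":[0,0,0],"rotation":[0,0,0]},{"translation":[0,0,0],"rotation":[0,0,0]}]}}

```text
t: 40.55
eef_pos: [0.4769, -0.3445, 0.1226]
ee_rot: [3.141, -0.0, -0.138]
force: [0.3, -0.7, 0.2]
width: 0.0297
gripper_force: 25.0
```

Emit:
{"api": "apply_moves", "payload": {"steps": [{"translation":[0,0,0.02],"rotation":[0,0,0]},{"translation":[0,0,0.06],"rotation":[0,0,0]},{"translation":[0,0,0.12],"rotation":[0,0,0]},{"translation":[0,0,0.2],"rotation":[0,0,0]},{"translation":[0,0,0.28],"rotation":[0,0,0]},{"translation":[0,0,0.36],"rotation":[0,0,0]},{"translation":[0,0,0.43],"rotation":[0,0,0]},{"translation":[0,0,0.48],"rotation":[0,0,0]},{"translation":[0,0,0.51],"rotation":[0,0,0]},{"translation":[0,0,0.52],"rotation":[0,0,0]}]}}

```text
t: 41.38
eef_pos: [0.4773, -0.3446, 0.2545]
ee_rot: [3.141, -0.002, -0.138]
force: [1.1, -0.1, -2.0]
width: 0.0297
gripper_force: 25.0
```

Emit:
{"api": "apply_moves", "payload": {"steps": [{"translation":[0,0.03,0],"rotation":[0,0,0]},{"translation":[0,0.1,0],"rotation":[0,0,0]},{"translation":[0,0.2,0],"rotation":[0,0,0]},{"translation":[0.02,0.3,0],"rotation":[0,0,0]},{"translation":[0.06,0.4,0],"rotation":[0,0,0]},{"translation":[0.1,0.5,0],"rotation":[0,0,0]},{"translation":[0.14,0.6,0],"rotation":[0,0,0]},{"translation":[0.18,0.7,0],"rotation":[0,0,0]},{"translation":[0.22,0.8,0],"rotation":[0,0,0]},{"translation":[0.26,0.9,0],"rotation":[0,0,0]}]}}

```text
t: 42.22
eef_pos: [0.5414, -0.1176, 0.2514]
ee_rot: [3.142, 0.002, -0.138]
force: [0.4, -0.4, -3.3]
width: 0.0296
gripper_force: 25.0
```

Emit:
{"api": "apply_moves", "payload": {"steps": [{"translation":[0.04,0.1,0],"rotation":[0,0,0]},{"translation":[0.08,0.2,0],"rotation":[0,0,0]},{"translation":[0.12,0.3,0],"rotation":[0,0,0]},{"translation":[0.16,0.4,0],"rotation":[0,0,0]},{"translation":[0.2,0.5,0],"rotation":[0,0,0]},{"translation":[0.23,0.6,0],"rotation":[0,0,0]},{"translation":[0.26,0.7,0],"rotation":[0,0,0]},{"translation":[0.28,0.78,0],"rotation":[0,0,0]},{"translation":[0.284,0.83,0],"rotation":[0,0,0]},{"translation":[0.284,0.844,0],"rotation":[0,0,0]}]}}

```text
t: 43.05
eef_pos: [0.6123, 0.0937, 0.251]
ee_rot: [3.141, 0.002, -0.136]
force: [0.3, -0.2, -2.6]
width: 0.0293
gripper_force: 25.0
```

Emit:
{"api": "apply_moves", "payload": {"steps": [{"translation":[0,0,0],"rotation":[0,0,0]},{"translation":[0,0,-0.05],"rotation":[0,0,0]},{"translation":[0,0,-0.13],"rotation":[0,0,0]},{"translation":[0,0,-0.22],"rotation":[0,0,0]},{"translation":[0,0,-0.31],"rotation":[0,0,0]},{"translation":[0,0,-0.39],"rotation":[0,0,0]},{"translation":[0,0,-0.45],"rotation":[0,0,0]},{"translation":[0,0,-0.485],"rotation":[0,0,0]},{"translation":[0,0,-0.505],"rotation":[0,0,0]},{"translation":[0,0,-0.512],"rotation":[0,0,0]}]}}

```text
t: 43.88
eef_pos: [0.6126, 0.0909, 0.1241]
ee_rot: [3.141, 0.001, -0.138]
force: [-0.4, 0.7, -2.0]
width: 0.0298
gripper_force: 25.0
```

Emit:
{"api": "apply_moves", "payload": {"steps": [{"translation":[0,0,-0.003],"rotation":[0,0,0]},{"translation":[0,0,-0.006],"rotation":[0,0,0]},{"translation":[0,0,-0.008],"rotation":[0,0,0]},{"translation":[0,0,-0.008],"rotation":[0,0,0]},{"translation":[0,0,-0.008],"rotation":[0,0,0]},{"translation":[0,0,-0.008],"rotation":[0,0,0]},{"translation":[0,0,-0.008],"rotation":[0,0,0]},{"translation":[0,0,-0.008],"rotation":[0,0,0]},{"translation":[0,0,-0.008],"rotation":[0,0,0]},{"translation":[0,0,-0.008],"rotation":[0,0,0]}]}}

```text
t: 44.72
eef_pos: [0.6129, 0.0916, 0.1225]
ee_rot: [3.142, 0.0, -0.138]
force: [0.3, -0.5, -2.6]
width: 0.0294
gripper_force: 25.0
```

Emit:
{"api": "apply_moves", "payload": {"jaw": -1, "steps": [{"translation":[0,0,0],"rotation":[0,0,0]},{"translation":[0,0,0],"rotation":[0,0,0]},{"translation":[0,0,0],"rotation":[0,0,0]},{"translation":[0,0,0],"rotation":[0,0,0]},{"translation":[0,0,0.02],"rotation":[0,0,0]},{"translation":[0,0,0.08],"rotation":[0,0,0]},{"translation":[0,0,0.16],"rotation":[0,0,0]},{"translation":[0,0,0.25],"rotation":[0,0,0]},{"translation":[0,0,0.35],"rotation":[0,0,0]},{"translation":[0,0,0.418],"rotation":[0,0,0]}]}}

```text
t: 45.55
eef_pos: [0.6136, 0.0916, 0.2301]
ee_rot: [-3.141, -0.003, -0.137]
force: [1.5, 0.1, 0.2]
width: 0.0863
gripper_force: 0.0
```

Emit:
{"api": "apply_moves", "payload": {"steps": [{"translation":[-0.01,-0.05,0],"rotation":[0,0,0]},{"translation":[-0.03,-0.15,0],"rotation":[0,0,0]},{"translation":[-0.05,-0.25,0],"rotation":[0,0,0]},{"translation":[-0.07,-0.35,0],"rotation":[0,0,0]},{"translation":[-0.09,-0.45,0],"rotation":[0,0,0]},{"translation":[-0.1,-0.55,0],"rotation":[0,0,0]},{"translation":[-0.11,-0.65,0],"rotation":[0,0,0]},{"translation":[-0.12,-0.75,0],"rotation":[0,0,0]},{"translation":[-0.13,-0.85,0],"rotation":[0,0,0]},{"translation":[-0.15,-0.954,0],"rotation":[0,0,0]}]}}

```text
t: 46.38
eef_pos: [0.5751, -0.1483, 0.2271]
ee_rot: [3.142, -0.0, -0.137]
force: [-0.1, -0.9, -0.2]
width: 0.0876
gripper_force: 0.0
```

Emit:
{"api": "apply_moves", "payload": {"steps": [{"translation":[-0.02,-0.1,0],"rotation":[0,0,0]},{"translation":[-0.04,-0.22,0],"rotation":[0,0,0]},{"translation":[-0.06,-0.35,0],"rotation":[0,0,0]},{"translation":[-0.08,-0.48,0],"rotation":[0,0,0]},{"translation":[-0.1,-0.61,0],"rotation":[0,0,0]},{"translation":[-0.12,-0.74,0],"rotation":[0,0,0]},{"translation":[-0.14,-0.84,0],"rotation":[0,0,0]},{"translation":[-0.15,-0.91,0],"rotation":[0,0,0]},{"translation":[-0.154,-0.94,0],"rotation":[0,0,0]},{"translation":[-0.154,-0.95,0],"rotation":[0,0,0]}]}}

```text
t: 47.22
eef_pos: [0.5361, -0.3858, 0.2266]
ee_rot: [-3.141, 0.001, -0.14]
force: [-0.8, 0.8, -0.5]
width: 0.0876
gripper_force: 0.0
```

Emit:
{"api": "apply_moves", "payload": {"steps": [{"translation":[0,0,-0.02],"rotation":[0,0,0]},{"translation":[0,0,-0.08],"rotation":[0,0,0]},{"translation":[0,0,-0.15],"rotation":[0,0,0]},{"translation":[0,0,-0.22],"rotation":[0,0,0]},{"translation":[0,0,-0.28],"rotation":[0,0,0]},{"translation":[0,0,-0.33],"rotation":[0,0,0]},{"translation":[0,0,-0.365],"rotation":[0,0,0]},{"translation":[0,0,-0.385],"rotation":[0,0,0]},{"translation":[0,0,-0.39],"rotation":[0,0,0]},{"translation":[0,0,-0.39],"rotation":[0,0,0]}]}}

```text
t: 48.05
eef_pos: [0.5372, -0.3841, 0.1297]
ee_rot: [3.141, 0.0, -0.137]
force: [-0.3, 0.7, 0.5]
width: 0.0873
gripper_force: 0.0
```

Emit:
{"api": "apply_moves", "payload": {"jaw": 1, "newtons": 25, "steps": [{"translation":[0,0,0],"rotation":[0,0,0]},{"translation":[0,0,0],"rotation":[0,0,0]},{"translation":[0,0,0],"rotation":[0,0,0]},{"translation":[0,0,0],"rotation":[0,0,0]},{"translation":[0,0,0],"rotation":[0,0,0]},{"translation":[0,0,0],"rotation":[0,0,0]},{"translation":[0,0,0],"rotation":[0,0,0]},{"translation":[0,0,0],"rotation":[0,0,0]},{"translation":[0,0,0],"rotation":[0,0,0]},{"translation":[0,0,0],"rotation":[0,0,0]}]}}

```text
t: 48.88
eef_pos: [0.5369, -0.3844, 0.1295]
ee_rot: [3.142, 0.0, -0.138]
force: [-0.3, -0.3, 0.2]
width: 0.0295
gripper_force: 25.0
```

Emit:
{"api": "apply_moves", "payload": {"steps": [{"translation":[0,0,0.02],"rotation":[0,0,0]},{"translation":[0,0,0.06],"rotation":[0,0,0]},{"translation":[0,0,0.12],"rotation":[0,0,0]},{"translation":[0,0,0.2],"rotation":[0,0,0]},{"translation":[0,0,0.28],"rotation":[0,0,0]},{"translation":[0,0,0.36],"rotation":[0,0,0]},{"translation":[0,0,0.43],"rotation":[0,0,0]},{"translation":[0,0,0.48],"rotation":[0,0,0]},{"translation":[0,0,0.51],"rotation":[0,0,0]},{"translation":[0,0,0.52],"rotation":[0,0,0]}]}}

```text
t: 49.72
eef_pos: [0.5373, -0.3846, 0.2617]
ee_rot: [3.141, -0.002, -0.137]
force: [0.1, -0.2, -1.5]
width: 0.0295
gripper_force: 25.0
```

Emit:
{"api": "apply_moves", "payload": {"steps": [{"translation":[0,0.03,0],"rotation":[0,0,0]},{"translation":[0.01,0.1,0],"rotation":[0,0,0]},{"translation":[0.02,0.2,0],"rotation":[0,0,0]},{"translation":[0.04,0.3,0],"rotation":[0,0,0]},{"translation":[0.06,0.4,0],"rotation":[0,0,0]},{"translation":[0.08,0.5,0],"rotation":[0,0,0]},{"translation":[0.1,0.6,0],"rotation":[0,0,0]},{"translation":[0.12,0.7,0],"rotation":[0,0,0]},{"translation":[0.14,0.8,0],"rotation":[0,0,0]},{"translation":[0.16,0.9,0],"rotation":[0,0,0]}]}}

```text
t: 50.55
eef_pos: [0.5762, -0.1576, 0.2583]
ee_rot: [-3.142, 0.002, -0.138]
force: [0.3, -0.1, -1.6]
width: 0.0296
gripper_force: 25.0
```

Emit:
{"api": "apply_moves", "payload": {"steps": [{"translation":[0.02,0.1,0],"rotation":[0,0,0]},{"translation":[0.04,0.2,0],"rotation":[0,0,0]},{"translation":[0.06,0.3,0],"rotation":[0,0,0]},{"translation":[0.07,0.38,0],"rotation":[0,0,0]},{"translation":[0.08,0.43,0],"rotation":[0,0,0]},{"translation":[0.084,0.46,0],"rotation":[0,0,0]},{"translation":[0.084,0.472,0],"rotation":[0,0,0]},{"translation":[0.084,0.472,0],"rotation":[0,0,0]},{"translation":[0.084,0.472,0],"rotation":[0,0,0]},{"translation":[0.084,0.472,0],"rotation":[0,0,0]}]}}

```text
t: 51.38
eef_pos: [0.5977, -0.0423, 0.2595]
ee_rot: [3.141, 0.0, -0.139]
force: [-0.4, -0.4, -1.4]
width: 0.0298
gripper_force: 25.0
```

Emit:
{"api": "apply_moves", "payload": {"steps": [{"translation":[0,0,-0.03],"rotation":[0,0,0]},{"translation":[0,0,-0.1],"rotation":[0,0,0]},{"translation":[0,0,-0.18],"rotation":[0,0,0]},{"translation":[0,0,-0.26],"rotation":[0,0,0]},{"translation":[0,0,-0.34],"rotation":[0,0,0]},{"translation":[0,0,-0.41],"rotation":[0,0,0]},{"translation":[0,0,-0.46],"rotation":[0,0,0]},{"translation":[0,0,-0.49],"rotation":[0,0,0]},{"translation":[0,0,-0.505],"rotation":[0,0,0]},{"translation":[0,0,-0.512],"rotation":[0,0,0]}]}}

```text
t: 52.22
eef_pos: [0.5978, -0.0418, 0.1311]
ee_rot: [3.141, 0.001, -0.138]
force: [0.3, 0.2, -2.0]
width: 0.0295
gripper_force: 25.0
```

Emit:
{"api": "apply_moves", "payload": {"steps": [{"translation":[0,0,-0.003],"rotation":[0,0,0]},{"translation":[0,0,-0.006],"rotation":[0,0,0]},{"translation":[0,0,-0.009],"rotation":[0,0,0]},{"translation":[0,0,-0.009],"rotation":[0,0,0]},{"translation":[0,0,-0.009],"rotation":[0,0,0]},{"translation":[0,0,-0.009],"rotation":[0,0,0]},{"translation":[0,0,-0.009],"rotation":[0,0,0]},{"translation":[0,0,-0.009],"rotation":[0,0,0]},{"translation":[0,0,-0.009],"rotation":[0,0,0]},{"translation":[0,0,-0.009],"rotation":[0,0,0]}]}}

```text
t: 53.05
eef_pos: [0.5981, -0.0414, 0.1295]
ee_rot: [-3.142, -0.0, -0.138]
force: [-0.2, 0.7, -0.9]
width: 0.0296
gripper_force: 25.0
```

Emit:
{"api": "apply_moves", "payload": {"jaw": -1, "steps": [{"translation":[0,0,0],"rotation":[0,0,0]},{"translation":[0,0,0],"rotation":[0,0,0]},{"translation":[0,0,0],"rotation":[0,0,0]},{"translation":[0,0,0],"rotation":[0,0,0]},{"translation":[0,0,0.02],"rotation":[0,0,0]},{"translation":[0,0,0.08],"rotation":[0,0,0]},{"translation":[0,0,0.16],"rotation":[0,0,0]},{"translation":[0,0,0.25],"rotation":[0,0,0]},{"translation":[0,0,0.34],"rotation":[0,0,0]},{"translation":[0,0,0.39],"rotation":[0,0,0]}]}}

```text
t: 53.88
eef_pos: [0.5989, -0.0415, 0.2302]
ee_rot: [-3.141, -0.003, -0.137]
force: [1.7, -0.5, 0.3]
width: 0.086
gripper_force: 0.0
```

Emit:
{"api": "apply_moves", "payload": {"steps": [{"translation":[-0.03,-0.05,0],"rotation":[0,0,0]},{"translation":[-0.08,-0.14,0],"rotation":[0,0,0]},{"translation":[-0.13,-0.24,0],"rotation":[0,0,0]},{"translation":[-0.18,-0.34,0],"rotation":[0,0,0]},{"translation":[-0.23,-0.44,0],"rotation":[0,0,0]},{"translation":[-0.28,-0.54,0],"rotation":[0,0,0]},{"translation":[-0.33,-0.64,0],"rotation":[0,0,0]},{"translation":[-0.38,-0.74,0],"rotation":[0,0,0]},{"translation":[-0.43,-0.84,0],"rotation":[0,0,0]},{"translation":[-0.48,-0.92,0],"rotation":[0,0,0]}]}}

```text
t: 54.72
eef_pos: [0.4764, -0.2731, 0.2265]
ee_rot: [3.142, 0.001, -0.138]
force: [0.3, -0.3, 0.2]
width: 0.0875
gripper_force: 0.0
```

Emit:
{"api": "apply_moves", "payload": {"steps": [{"translation":[-0.06,-0.1,0],"rotation":[0,0,0]},{"translation":[-0.11,-0.2,0],"rotation":[0,0,0]},{"translation":[-0.16,-0.3,0],"rotation":[0,0,0]},{"translation":[-0.2,-0.37,0],"rotation":[0,0,0]},{"translation":[-0.23,-0.42,0],"rotation":[0,0,0]},{"translation":[-0.24,-0.44,0],"rotation":[0,0,0]},{"translation":[-0.244,-0.452,0],"rotation":[0,0,0]},{"translation":[-0.244,-0.452,0],"rotation":[0,0,0]},{"translation":[-0.244,-0.452,0],"rotation":[0,0,0]},{"translation":[-0.244,-0.452,0],"rotation":[0,0,0]}]}}

```text
t: 55.55
eef_pos: [0.4173, -0.3838, 0.2268]
ee_rot: [-3.142, -0.0, -0.137]
force: [0.3, -0.3, 0.1]
width: 0.0875
gripper_force: 0.0
```

Now the flat bottle goes back.

Emit:
{"api": "apply_moves", "payload": {"steps": [{"translation":[0,0,-0.04],"rotation":[0,0,0]},{"translation":[0,0,-0.1],"rotation":[0,0,0]},{"translation":[0,0,-0.16],"rotation":[0,0,0]},{"translation":[0,0,-0.22],"rotation":[0,0,0]},{"translation":[0,0,-0.28],"rotation":[0,0,0]},{"translation":[0,0,-0.32],"rotation":[0,0,0]},{"translation":[0,0,-0.35],"rotation":[0,0,0]},{"translation":[0,0,-0.37],"rotation":[0,0,0]},{"translation":[0,0,-0.37],"rotation":[0,0,0]},{"translation":[0,0,-0.37],"rotation":[0,0,0]}]}}

```text
t: 56.38
eef_pos: [0.4172, -0.3845, 0.1345]
ee_rot: [3.141, -0.0, -0.137]
force: [0.1, 0.4, -0.1]
width: 0.0876
gripper_force: 0.0
```

Emit:
{"api": "apply_moves", "payload": {"jaw": 1, "newtons": 25, "steps": [{"translation":[0,0,0],"rotation":[0,0,0]},{"translation":[0,0,0],"rotation":[0,0,0]},{"translation":[0,0,0],"rotation":[0,0,0]},{"translation":[0,0,0],"rotation":[0,0,0]},{"translation":[0,0,0],"rotation":[0,0,0]},{"translation":[0,0,0],"rotation":[0,0,0]},{"translation":[0,0,0],"rotation":[0,0,0]},{"translation":[0,0,0],"rotation":[0,0,0]},{"translation":[0,0,0],"rotation":[0,0,0]},{"translation":[0,0,0],"rotation":[0,0,0]}]}}

```text
t: 57.22
eef_pos: [0.4169, -0.3844, 0.1343]
ee_rot: [-3.141, 0.0, -0.138]
force: [1.1, 2.1, 0.4]
width: 0.0296
gripper_force: 25.0
```

Emit:
{"api": "apply_moves", "payload": {"steps": [{"translation":[0,0,0.02],"rotation":[0,0,0]},{"translation":[0,0,0.06],"rotation":[0,0,0]},{"translation":[0,0,0.12],"rotation":[0,0,0]},{"translation":[0,0,0.2],"rotation":[0,0,0]},{"translation":[0,0,0.28],"rotation":[0,0,0]},{"translation":[0,0,0.36],"rotation":[0,0,0]},{"translation":[0,0,0.43],"rotation":[0,0,0]},{"translation":[0,0,0.48],"rotation":[0,0,0]},{"translation":[0,0,0.51],"rotation":[0,0,0]},{"translation":[0,0,0.52],"rotation":[0,0,0]}]}}

```text
t: 58.05
eef_pos: [0.4173, -0.3847, 0.2663]
ee_rot: [3.141, -0.002, -0.138]
force: [1.1, 0.5, -1.9]
width: 0.029
gripper_force: 25.0
```

Emit:
{"api": "apply_moves", "payload": {"steps": [{"translation":[0.01,0.03,0],"rotation":[0,0,0]},{"translation":[0.03,0.1,0],"rotation":[0,0,0]},{"translation":[0.06,0.2,0],"rotation":[0,0,0]},{"translation":[0.09,0.3,0],"rotation":[0,0,0]},{"translation":[0.12,0.4,0],"rotation":[0,0,0]},{"translation":[0.15,0.5,0],"rotation":[0,0,0]},{"translation":[0.18,0.6,0],"rotation":[0,0,0]},{"translation":[0.21,0.7,0],"rotation":[0,0,0]},{"translation":[0.24,0.8,0],"rotation":[0,0,0]},{"translation":[0.27,0.9,0],"rotation":[0,0,0]}]}}

```text
t: 58.88
eef_pos: [0.4839, -0.1576, 0.2633]
ee_rot: [-3.142, 0.002, -0.138]
force: [1.0, -0.1, -2.4]
width: 0.0295
gripper_force: 25.0
```

Emit:
{"api": "apply_moves", "payload": {"steps": [{"translation":[0.03,0.1,0],"rotation":[0,0,0]},{"translation":[0.06,0.2,0],"rotation":[0,0,0]},{"translation":[0.09,0.3,0],"rotation":[0,0,0]},{"translation":[0.12,0.4,0],"rotation":[0,0,0]},{"translation":[0.15,0.5,0],"rotation":[0,0,0]},{"translation":[0.18,0.6,0],"rotation":[0,0,0]},{"translation":[0.21,0.69,0],"rotation":[0,0,0]},{"translation":[0.23,0.75,0],"rotation":[0,0,0]},{"translation":[0.24,0.77,0],"rotation":[0,0,0]},{"translation":[0.24,0.77,0],"rotation":[0,0,0]}]}}

```text
t: 59.72
eef_pos: [0.5443, 0.0342, 0.2633]
ee_rot: [3.141, 0.001, -0.136]
force: [0.1, 0.5, -1.3]
width: 0.0296
gripper_force: 25.0
```

Emit:
{"api": "apply_moves", "payload": {"steps": [{"translation":[0,0,-0.03],"rotation":[0,0,0]},{"translation":[0,0,-0.1],"rotation":[0,0,0]},{"translation":[0,0,-0.18],"rotation":[0,0,0]},{"translation":[0,0,-0.26],"rotation":[0,0,0]},{"translation":[0,0,-0.34],"rotation":[0,0,0]},{"translation":[0,0,-0.41],"rotation":[0,0,0]},{"translation":[0,0,-0.46],"rotation":[0,0,0]},{"translation":[0,0,-0.49],"rotation":[0,0,0]},{"translation":[0,0,-0.505],"rotation":[0,0,0]},{"translation":[0,0,-0.512],"rotation":[0,0,0]}]}}

```text
t: 60.55
eef_pos: [0.5441, 0.0323, 0.1359]
ee_rot: [3.141, 0.001, -0.138]
force: [0.9, 0.7, -1.1]
width: 0.0294
gripper_force: 25.0
```

Emit:
{"api": "apply_moves", "payload": {"steps": [{"translation":[0,0,-0.003],"rotation":[0,0,0]},{"translation":[0,0,-0.006],"rotation":[0,0,0]},{"translation":[0,0,-0.009],"rotation":[0,0,0]},{"translation":[0,0,-0.009],"rotation":[0,0,0]},{"translation":[0,0,-0.009],"rotation":[0,0,0]},{"translation":[0,0,-0.009],"rotation":[0,0,0]},{"translation":[0,0,-0.009],"rotation":[0,0,0]},{"translation":[0,0,-0.009],"rotation":[0,0,0]},{"translation":[0,0,-0.009],"rotation":[0,0,0]},{"translation":[0,0,-0.009],"rotation":[0,0,0]}]}}

```text
t: 61.38
eef_pos: [0.5446, 0.0332, 0.1343]
ee_rot: [-3.141, -0.0, -0.137]
force: [-0.1, 0.5, -0.6]
width: 0.0294
gripper_force: 25.0
```

Emit:
{"api": "apply_moves", "payload": {"jaw": -1, "steps": [{"translation":[0,0,0],"rotation":[0,0,0]},{"translation":[0,0,0],"rotation":[0,0,0]},{"translation":[0,0,0],"rotation":[0,0,0]},{"translation":[0,0,0],"rotation":[0,0,0]},{"translation":[0,0,0.02],"rotation":[0,0,0]},{"translation":[0,0,0.08],"rotation":[0,0,0]},{"translation":[0,0,0.16],"rotation":[0,0,0]},{"translation":[0,0,0.25],"rotation":[0,0,0]},{"translation":[0,0,0.34],"rotation":[0,0,0]},{"translation":[0,0,0.4],"rotation":[0,0,0]}]}}

```text
t: 62.22
eef_pos: [0.5451, 0.0331, 0.2368]
ee_rot: [-3.141, -0.002, -0.137]
force: [1.2, 1.0, 0.6]
width: 0.0861
gripper_force: 0.0
```

Emit:
{"api": "apply_moves", "payload": {"steps": [{"translation":[-0.03,-0.1,0],"rotation":[0,0,0]},{"translation":[-0.06,-0.2,0],"rotation":[0,0,0]},{"translation":[-0.1,-0.3,0],"rotation":[0,0,0]},{"translation":[-0.13,-0.4,0],"rotation":[0,0,0]},{"translation":[-0.16,-0.5,0],"rotation":[0,0,0]},{"translation":[-0.2,-0.6,0],"rotation":[0,0,0]},{"translation":[-0.23,-0.7,0],"rotation":[0,0,0]},{"translation":[-0.26,-0.8,0],"rotation":[0,0,0]},{"translation":[-0.28,-0.9,0],"rotation":[0,0,0]},{"translation":[-0.3,-1,0],"rotation":[0,0,0]}]}}

```text
t: 63.05
eef_pos: [0.4689, -0.2181, 0.2348]
ee_rot: [3.142, -0.001, -0.137]
force: [0.5, 0.3, -0.3]
width: 0.0877
gripper_force: 0.0
```

Emit:
{"api": "apply_moves", "payload": {"steps": [{"translation":[0,-0.1,0],"rotation":[0,0,0]},{"translation":[0,-0.2,0],"rotation":[0,0,0]},{"translation":[0,-0.3,0],"rotation":[0,0,0]},{"translation":[0,-0.4,0],"rotation":[0,0,0]},{"translation":[0,-0.5,0],"rotation":[0,0,0]},{"translation":[0,-0.6,0],"rotation":[0,0,0]},{"translation":[0,-0.7,0],"rotation":[0,0,0]},{"translation":[0,-0.75,0],"rotation":[0,0,0]},{"translation":[0,-0.78,0],"rotation":[0,0,0]},{"translation":[0,-0.8,0],"rotation":[0,0,0]}]}}

```text
t: 63.88
eef_pos: [0.4692, -0.4175, 0.2339]
ee_rot: [-3.141, 0.0, -0.139]
force: [-0.2, 0.7, -0.2]
width: 0.0876
gripper_force: 0.0
```

```bash
python3 - <<'E'
from fit import *
im=grab_frame('scene');t=grab_frame('top')
for n,p in {'square':(.6143,.0903),'round':(.597,-.041),'flat':(.544,.0325)}.items():
    for cam,a,i in(('scene',cv2.imread('pics/scene0.png'),im),('top',cv2.imread('pics/top0.png'),t)):
        q=[np.array(fit(k.max(2),n,np.array(p),cam=cam,thr=60,q=5)[1:]) for k in(a,i)]
        print(n,cam,'moved mm',(1000*(q[1]-q[0])).round(0))
b=fit(t.max(2),'jar',np.array([.482,.370]),zb=.05,thr=70);print('jar',np.round(b,3))
c=t[200:330,120:385];cv2.imwrite('pics/end.png',cv2.resize(c,None,fx=3,fy=3,interpolation=cv2.INTER_CUBIC))
E
```

```text
square scene moved mm [0. 0.]
square top moved mm [0. 0.]
round scene moved mm [-2.  1.]
round top moved mm [0. 0.]
flat scene moved mm [0. 0.]
flat top moved mm [-3.  0.]
jar [ 0.567  0.003 -0.004]
```

View pics/end.png

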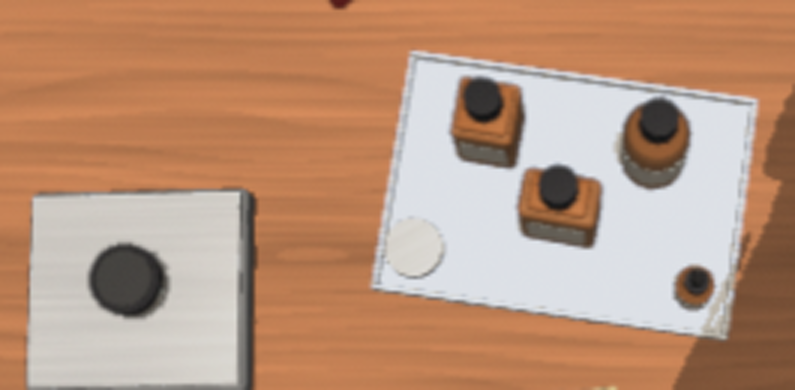

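The jar is centred on the pan at (127,280), allowing for parallax. The three bottles are back within 3 mm, and the tin and dropper are untouched, so I'm handing in.

```bash
python3 -c "
from station import *
print(job_done())"
```

```text
the job is handed in; nothing more can be done
None
```

The jar stands in the middle of the scale pan (within about 5 mm), the three bottles are back upright within about 3 mm of their original spots, and the job was handed in at about 64 s; the judge returned no verdict.

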